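# Pack the lino-printing kit tray

## Robot

A 6-joint arm with a two-finger parallel gripper is mounted at the origin on a cart in front of the work surface, level with it; the furniture and walls round the work are solid. World frame = base frame: x ahead of the robot, y to its left, z up, the work surface at z = 0. Lengths are in m, angles in rad, forces in N, time in s.
With the tool pointing down it reaches from about 0.25 to 0.775 m from the base axis. Payload 4 kg.
Tool frame: the origin (TCP) lies midway between the tips of the shut fingers; the grasp point (between the pads) lies 19 mm behind it; z points along the fingers, y is the line along which they close (so a half turn about z gives the same grasp; the last joint's range is limited). The gripper opens to 85 mm and grips with 20 to 120 N. Pads are 22 mm wide; open, the fingers measure 114 mm over their backs; the gripper's body (76 mm by 85 mm) begins 54 mm behind the grasp point. The pads swing forward as they close: fully open they stand 13 mm farther back than shut.
Start: joints at [1.015, 0.087, 1.371, -0, 1.684, -0.103], TCP at [0.241, 0.495, 0.231] pointing down, gripper open.
Joint ranges: [-3.1, 3.1], [-0.76, 2.03], [0.27, 2.55], [-1.08, 4.22], [0.17, 2.65], [-2.57, 2.57]. Speed limits (rad/s): [2.79, 2.79, 3.14, 3.14, 3.14, 3.14].

## Interface

Orientations are given as a unit quaternion [x, y, z, w].
In Python, from rig import arm gives the robot as it stands. The module is installed in compiled form; this text tells all that it offers.
- The arm moves only by the tool play_rows, never from a script. Its argument "targets" is a list of rows, each an object of numbers: "dx", "dy", "dz": the shift along the tool's x, y, z in m; "spin": the turn about the tool's z in degrees; "fingers": the closure, from -1 (fully open) to 1 (shut). A call has 1 to 5 rows; each row shifts and turns the commanded pose from where the row before left it, along the tool's axes as they then stand; what a row does not reach is not made up. A row lasts 1/8 s, in which the tool goes at most 62.5 mm and 10.7 degrees, less where a joint would pass 70% of its speed; a pose out of reach is approached as far as the arm can. A call with a gripper value outside its range is refused whole. The fingers move at their own pace and stop on an object; "squeeze" is the grip in N (left out, the last holds). Time passes only in rows, so rows that do not move let the fingers close. It gives the time, the measured TCP pose, the force, the opening and the grip force at its end, in the units of the state.
- arm.read_state(): the state, without advancing time (a new reading comes with each control period).
- arm.get_image(name): name is "side" or "top" or "wrist"; returns a dict with "color" (384x512x3 uint8, blue, green, red), "camera_matrix" (3x3 intrinsics, pixels), "R" (3x3) and "t" (3): a world point X has camera coordinates R X + t. Camera axes: x right, y down, z forward; pixel columns grow to the right and rows downward; lengths in m; the calibration is good to about 2 mm. A picture is of the moment at which its call begins. There is no depth.
- arm.finish_job(): hands the job in; it is judged then, once.
Trained networks look in a picture, given as the dict that the camera call returned (one of the last four; its "shot" number tells which), for a name from the list of things; names that differ only in an ending like _2 or _b are one class to them, and where a whole thing is asked for, a point or a joint stands for the part that bears it (a point fixed in the world has none). Each returns a list of dicts, best first, with "conf" (0 to 1); they miss things now and then, are a little off and sometimes report something else, mostly with a low value. They report only what shows in the picture. A call takes as long as a camera call. They do not tell look-alikes from the thing itself.
- arm.boxes_of(picture, thing): "xyz" ([x, y, z] in m, in the coordinates of the camera as it stood for that picture, good to about 4 mm: the middle of the surface that is visible of it).
- arm.regions_of(picture, thing): "mask" (384x512 bool, what is visible of it).
The state is a dict: "time": time; "q": joint angles; "qvel": joint speeds; "joint_efforts": joint torques, N m; "tool_pos": TCP position; "orientation": TCP orientation; "ft_force": force on the tool from outside, world axes, zero at the start; "ft_torque": the same for the moment, N m; "width": opening from 0.0 (shut) to 1.0 (fully open); "finger_force": force on a finger pad.
Only numpy, scipy, OpenCV 4.12 (cv2) and the standard library are available. Lean on these libraries where they do the work, as an engineer would, in place of code of your own. Each camera call takes 0.05 s, during which the arm holds its last target. There are 200 camera calls.

## Task

Pack the lino-printing kit into the fitted wooden tray: lay the gouge, the brayer (ink roller), the cork sanding block and the taller, narrower ink tin each gently into the nest shaped for it, flat on the felt between its fences, with the gouge's blade and the brayer's roller pointing away from you. The squat, wider ink tin and the etching needle belong to the etching work: leave them where they are. Let go of everything at the end.

Things in the scene. Friction and masses are not known exactly. Their poses are not given: they have to be found in the camera images.
- gouge: lino gouge: fat natural-wood handle, brass ferrule, slim steel blade; 167 mm long, 0.05 kg. Origin: mid-length, on the handle's axis, 11 mm above what it lies on. y runs towards the blade: round handle 22 mm thick from y = -83 to 0, shank to 24, blade 10 mm wide to 83 (mm). Grip at its balance point, y = -38. May roll about y. Starts with blade roughly away from the robot.
- brayer: ink roller with red handle, 166x82x33 mm, 0.24 kg. Origin: mid-length, on the underside. x runs to the roller: handle up to 26 mm wide, 30 high, x = -83 to 19; yoke 18 to 25 mm up from x = 19; roller axis x = 67, 33 mm thick; yoke arms at y = +-41. Balance point x = 28; grip the handle across at x = -8, firmly (40 N). Starts with roller roughly away from the robot.
- sanding_block: brown cork sanding block, 50x86x26 mm (x, y, z), 0.06 kg. Origin: centre of its underside. Grip it across x (50 mm).
- ink_tin: the kit's ink tin: upright round tin, lid fixed on, red label; the taller, narrower of the two tins: 65 mm across, 46 mm tall, 0.2 kg. Origin: centre of its underside, z up.
- squat_tin: ink tin of the etching work, black label: wider and lower, 71 mm across, 38 mm tall, 0.2 kg; does not belong in the tray, stays where it is. Origin: centre of its underside. The two tins and the sanding block swap places; a closed wooden box stands behind them (x over 0.74 m, 68 mm high).
- etching_needle: etching needle: thin dark handle, steel point, 128 mm long, 10 wide, 7 high; does not belong in the tray, stays where it is. Origin: mid-length, on the underside; y runs to the point. It lies in front of the fixed etching press (x 0.53 to 0.87 m, y -0.17 to 0.14 m, 0.27 m high): carry things past the press on the robot's side.
- gouge_nest: fixed insert at one end of the tray (tray 226x333 mm, rim 26 mm up), 212x105 mm; felt 10 mm above the table. Origin: underside, 4 mm below the felt, middle of the short edge nearer the robot; x along it, away from the robot. Gouge origin goes to x = 106, y = 0, blade to +x. Fences 13 mm high: handle cradle x 9-44, gap 40; finger room x 44-116, 104 wide; blade channel x 116-201, gap 32; end stops.
- brayer_nest: fixed insert at the tray's other end, size, origin and axes as gouge_nest; T-shaped recess. Brayer origin goes to x = 106, y = 0, roller to +x. Fences 11 to 13 mm above the felt: handle channel 44 mm wide at x 11-56 and 120-146; finger room x 56-120, 104 wide; roller well 99 mm wide, x 146-201; end stops.
- block_nest: fixed insert in the middle of the tray, 106x109 mm (x, y), felt 10 mm above the table. Origin: centre of its underside, 4 mm below the felt; x away from the robot. Recess 68x103 mm (x, y) for the sanding block, its long side along y; fences 13 mm high; those on the x sides have a gap 48 mm wide in the middle for fingers.
- tin_nest: fixed insert in the middle of the tray, before or behind block_nest, 106x109 mm, felt 10 mm above the table. Origin: centre of its underside, 4 mm below the felt; x away from the robot. Four square corner posts 13 mm high; the tin stands at the centre with 10 mm to spare; 60 mm gaps between the posts on the x sides for fingers; low rails along the y sides.
Mind the look-alikes: they are no part of the job. Leave any green or turquoise look-alike of the ink_tin alone.

How it is judged:
At the end, for the whole second after the job is handed in: Gouge, brayer, block and taller tin rest released on the felt (6 mm) of their own nests, within 14 mm across, 16 mm along (gouge 19), 0.2 rad (block 0.3); tin upright, within 15 mm of centre; blade and roller point away from the robot; squat tin and needle within 30 mm of their starts (x of gouge in the frame of gouge_nest between 0.087 and 0.125 m and y of gouge in the frame of gouge_nest between -0.014 and 0.014 m and z of gouge in the frame of gouge_nest between 0.008 and 0.021 m and angle between the y axis of gouge and the x axis of gouge_nest, either way round below 0.2 rad and y of gouge_nest in the frame of gouge below -0.05 m and x of brayer in the frame of brayer_nest between 0.09 and 0.122 m and y of brayer in the frame of brayer_nest between -0.014 and 0.014 m and z of brayer in the frame of brayer_nest between 0 and 0.01 m and angle between the x axis of brayer and the x axis of brayer_nest, either way round below 0.2 rad and x of brayer_nest in the frame of brayer below -0.05 m and angle between each of brayer, sanding_block, ink_tin's own z axis and vertical below 0.12 rad and x of sanding_block in the frame of block_nest between -0.014 and 0.014 m and y of sanding_block in the frame of block_nest between -0.014 and 0.014 m and z of sanding_block in the frame of block_nest between 0 and 0.01 m and angle between the y axis of sanding_block and the y axis of block_nest, either way round below 0.3 rad and horizontal distance between ink_tin and tin_nest below 0.015 m and z of ink_tin in the frame of tin_nest between 0 and 0.01 m and linear speed of each of gouge, brayer, sanding_block, ink_tin below 0.02 m/s and distance of each of squat_tin, etching_needle from where it was at the start of the episode below 0.03 m); the robot touches nothing.
It fails at once if the squat tin is shifted by more than 30 mm (distance of squat_tin from where it was at the start of the episode above 0.03 m).
It fails at once if the etching needle is shifted by more than 30 mm (distance of etching_needle from where it was at the start of the episode above 0.03 m).
It fails at once if a thing of the kit is dropped or rammed into its nest (more than 60 N between them) (contact force between gouge and gouge_nest above 60 N or contact force between brayer and brayer_nest above 60 N or contact force between sanding_block and block_nest above 60 N or contact force between ink_tin and tin_nest above 60 N).
It also fails if it takes over 128 s, if anything falls off the work surface, if the arm or the gripper's body presses on something with over 40 N, if the wrist force passes 120 N, or if a joint passes its speed limit or range.

## Working session

There is one attempt and no reset: what is moved stays moved. The work goes in short steps, Python scripts to look and compute and a tool call to move; the robot and the scene stay as the last step left them, time stands still between calls to the robot, and variables do not carry over. Pictures are saved under pics/ and viewed, at most 15 in all, crops included, and the job is handed in when it is done.

Besides the shell and the picture viewer there is one more tool, called after ">>>" by a JSON object that holds its "op" and its "data", one argument or row to a line. play_rows: Moves the arm, as the interface text tells. Its arguments: {"type":"object","properties":{"targets":{"type":"array","items":{"type":"object","properties":{"dx":{"type":"number"},"dy":{"type":"number"},"dz":{"type":"number"},"spin":{"type":"number"},"fingers":{"type":"number"}}}},"squeeze":{"type":"number"}},"required":["targets"]}

```bash
mkdir -p pics; cat > h.py <<'E'
from rig import arm
import numpy as np, cv2
def snap(n,f=None):
    p=arm.get_image(n)
    if f: cv2.imwrite('pics/'+f,p['color'])
    return p
def w(p,xyz): return np.array(p['R']).T@(np.array(xyz)-np.array(p['t']))
def onplane(p,uv,z):
    R=np.array(p['R']);t=np.array(p['t']);K=np.array(p['camera_matrix'])
    d=R.T@np.linalg.inv(K)@np.array([uv[0],uv[1],1.]);c=-R.T@t
    return c+d*(z-c[2])/d[2]
def proj(p,X):
    c=np.array(p['camera_matrix'])@(np.array(p['R'])@np.array(X)+np.array(p['t']));return c[:2]/c[2]
def axis(p,mask,z):
    v,u=np.nonzero(mask);P=np.array([onplane(p,q,z)[:2] for q in zip(u,v)])
    m=P.mean(0);e,V=np.linalg.eigh(np.cov((P-m).T));a=V[:,1];s=(P-m)@a;b=(P-m)@V[:,0]
    return m,np.degrees(np.arctan2(a[1],a[0])),(s.min(),s.max(),b.min(),b.max()),len(u)
E
python3 - <<'E'
from h import *
T=['gouge','brayer','sanding_block','ink_tin','squat_tin','etching_needle','gouge_nest','brayer_nest','block_nest','tin_nest']
for c in ['top','side']:
    p=snap(c,c+'0.png'); print(c,'cam at',-np.array(p['R']).T@p['t'])
    for n in T:
        for d in arm.boxes_of(p,n)[:3]: print(n,round(d['conf'],2),w(p,d['xyz']).round(3))
        if c=='top':
            for d in arm.regions_of(p,n)[:2]:
                m,a,e,k=axis(p,d['mask'],.012); print('   mask',round(d['conf'],2),m.round(3),a.round(1),np.round(e,3),k)
print(arm.read_state())
E
```

```text
top cam at [ 0.38707169 -0.05597527  1.20638559]
gouge 0.71 [0.446 0.149 0.015]
   mask 0.57 [0.448 0.141] 77.8 [-0.094  0.061 -0.008  0.009] 191
   mask 0.46 [0.591 0.326] 66.9 [-0.04   0.04  -0.038  0.037] 564
brayer 0.86 [0.448 0.259 0.026]
brayer 0.35 [ 0.516 -0.329  0.006]
   mask 0.71 [0.442 0.267] -158.8 [-0.064  0.101 -0.038  0.04 ] 579
sanding_block 0.76 [0.651 0.224 0.024]
   mask 0.85 [0.655 0.227] 101.7 [-0.045  0.045 -0.028  0.028] 558
ink_tin 0.95 [ 0.694 -0.356  0.053]
ink_tin 0.74 [ 0.425 -0.002  0.046]
ink_tin 0.61 [0.542 0.17  0.048]
   mask 0.79 [ 0.705 -0.371] 139.8 [-0.039  0.039 -0.032  0.031] 455
   mask 0.64 [ 0.425 -0.002] -138.8 [-0.033  0.033 -0.032  0.032] 425
   mask 0.88 [0.592 0.325] 65.1 [-0.041  0.039 -0.036  0.035] 535
   mask 0.52 [ 0.409 -0.317] 81.6 [-0.059  0.057 -0.056  0.055] 1438
etching_needle 0.32 [0.585 0.315 0.036]
   mask 0.52 [0.503 0.022] 92.3 [-0.031  0.033 -0.006  0.005] 75
gouge_nest 0.94 [ 0.472 -0.219  0.008]
gouge_nest 0.36 [0.447 0.259 0.027]
   mask 0.71 [ 0.471 -0.214] 174.5 [-0.109  0.107 -0.055  0.055] 2697
brayer_nest 0.74 [
[... 925 characters left out ...]
24  0.005]
{'time': 1.6, 'q': array([ 1.01484984e+00,  8.72229992e-02,  1.37065528e+00, -8.02645568e-06,
        1.68360404e+00, -1.03083906e-01]), 'qvel': array([-0.00011329, -0.00071407,  0.00220013, -0.00286753,  0.00119772,
       -0.00141697]), 'joint_efforts': array([-9.67613996e-04, -3.51728010e+01, -3.13449597e+01, -3.06104484e-04,
        7.50113923e-04, -2.23438995e-06]), 'tool_pos': array([0.24066363, 0.49458769, 0.23135101]), 'orientation': array([2.24501786e-01, 9.74473676e-01, 5.09087359e-05, 2.16243702e-05]), 'ft_force': array([-0.32780312,  0.43451408,  0.88554392]), 'ft_torque': array([-0.01926293, -0.00375465, -0.00321542]), 'finger_force': 0.0, 'width': 0.9994278509934114}
```

```bash
python3 - <<'E'
import cv2
i=cv2.imread('pics/top0.png');cv2.imwrite('pics/top0b.png',cv2.resize(i,(800,600),interpolation=cv2.INTER_CUBIC))
E
```

```text
(no output)
```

View pics/top0b.png

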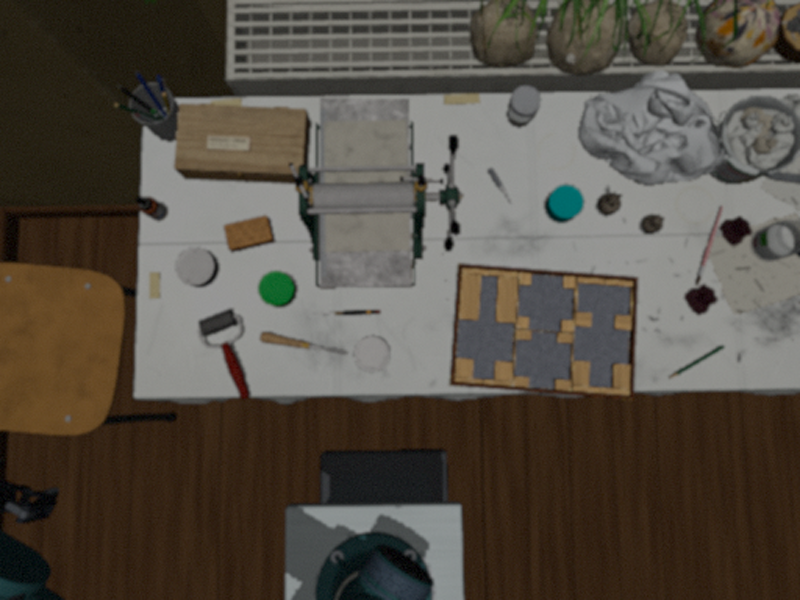

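View pics/side0.png

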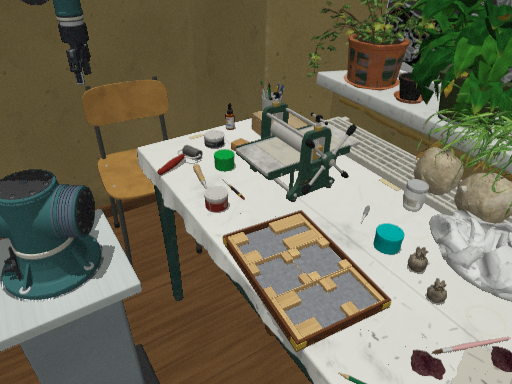

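```bash
cat >> h.py <<'E'
def pose():
    s=arm.read_state();q=s['orientation'];x,y,z,ww=q
    th=np.degrees(np.arctan2(1-2*(x*x+z*z),2*(x*y-z*ww)))
    return s,np.array(s['tool_pos']),th
def go(X,Y,Z,TH,th0=None):
    s,p,th=pose();th=th if th0 is None else th0
    D=np.array([X,Y])-p[:2];a=np.radians(th);yt=np.array([np.cos(a),np.sin(a)]);xt=np.array([-yt[1],yt[0]])
    sp=-(TH-th)
    print('pos',p.round(4),'th',round(th,1),'q6',round(np.degrees(s['q'][5]),1),'w',round(s['width'],3),'F',np.round(s['ft_force'],1),'t',round(s['time'],2))
    print('dx %.4f dy %.4f dz %.4f spin %.1f'%(D@xt,D@yt,-(Z-p[2]),sp))
E
python3 -c "
from h import *
go(.652,.224,.15,11.7)"
```

```text
pos [0.2407 0.4946 0.2314] th 64.1 q6 -5.9 w 0.999 F [-0.3  0.4  0.9] t 1.6
dx -0.4883 dy -0.0633 dz 0.0814 spin 52.4
```

>>> {"op": "play_rows", "data": {
  "targets": [
    {"dx": -0.054, "dy": -0.007, "fingers": -1},
    {"dx": -0.054, "dy": -0.007, "fingers": -1},
    {"dx": -0.054, "dy": -0.007, "fingers": -1},
    {"dx": -0.054, "dy": -0.007, "fingers": -1},
    {"dx": -0.054, "dy": -0.007, "fingers": -1}
  ],
  "squeeze": 40
}}

```text
schema error: expected keys dx, dy, dz, spin, fingers
```

>>> {"op": "play_rows", "data": {
  "targets": [
    {"dx": -0.054, "dy": -0.007, "fingers": -1},
    {"dx": -0.054, "dy": -0.007, "fingers": -1},
    {"dx": -0.054, "dy": -0.007, "fingers": -1},
    {"dx": -0.054, "dy": -0.007, "fingers": -1},
    {"spin": 10, "dz": 0.015, "fingers": -1}
  ]
}}

```text
schema error: expected keys dx, dy, dz, spin, fingers
```

>>> {"op": "play_rows", "data": {
  "targets": [
    {"spin": 10, "dz": 0.015, "fingers": -1},
    {"spin": 10, "dz": 0.015, "fingers": -1},
    {"spin": 10, "dz": 0.015, "fingers": -1},
    {"spin": 10, "dz": 0.01, "fingers": -1},
    {"fingers": -1}
  ]
}}

```text
schema error: expected keys dx, dy, dz, spin, fingers
```

```bash
python3 - <<'E'
from h import *
p=snap('wrist','w1.png')
for d in arm.boxes_of(p,'sanding_block')[:2]: print(d['conf'],w(p,d['xyz']).round(4))
for d in arm.regions_of(p,'sanding_block')[:2]: print(axis(p,d['mask'],.026))
go(.652,.224,.003,11.7)
p=snap('top','t1.png')
for n in ['gouge','brayer','ink_tin']:
    for d in arm.boxes_of(p,n)[:2]: print(n,round(d['conf'],2),w(p,d['xyz']).round(3))
E
```

```text
(array([0.43034189, 0.12932731]), np.float64(79.2869216384446), (np.float64(-0.01963777204698808), np.float64(0.01221983979163025), np.float64(-0.008178232525190234), np.float64(0.007501823586214218)), 106)
pos [0.2406 0.4946 0.2314] th 64.1 q6 -5.9 w 1.002 F [ 0.1  0.2 -0.7] t 1.75
dx -0.4883 dy -0.0634 dz 0.2284 spin 52.4
gouge 0.78 [0.446 0.149 0.018]
brayer 0.86 [0.448 0.259 0.023]
ink_tin 0.64 [0.544 0.17  0.046]
ink_tin 0.59 [ 0.425 -0.002  0.045]
```

View pics/w1.png

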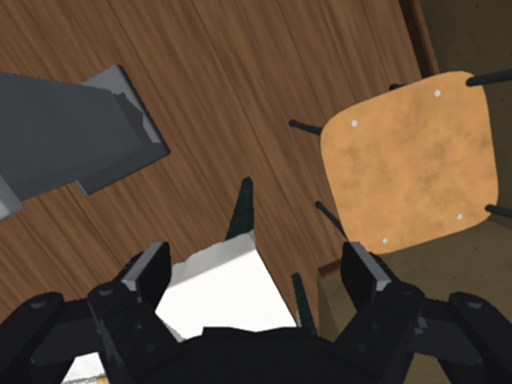

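The moves were refused because every row needs all five keys. The wrist view shows the fingers at (150,290) and (365,280), above the floor beside the table.

>>> {"op": "play_rows", "data": {
  "targets": [
    {"dx": -0.054, "dy": -0.007, "dz": 0, "spin": 0, "fingers": -1},
    {"dx": -0.054, "dy": -0.007, "dz": 0, "spin": 0, "fingers": -1},
    {"dx": -0.054, "dy": -0.007, "dz": 0, "spin": 0, "fingers": -1},
    {"dx": -0.054, "dy": -0.007, "dz": 0, "spin": 0, "fingers": -1},
    {"dx": -0.054, "dy": -0.007, "dz": 0, "spin": 0, "fingers": -1}
  ],
  "squeeze": 40
}}

```text
time: 2.58
tool_pos: [0.4695, 0.3439, 0.2315]
orientation: [0.224, 0.974, 0.0, 0.0]
ft_force: [-0.7, 0.4, -0.2]
width: 1.001
finger_force: 0.0
```

>>> {"op": "play_rows", "data": {
  "targets": [
    {"dx": -0.054, "dy": -0.007, "dz": 0, "spin": 0, "fingers": -1},
    {"dx": -0.054, "dy": -0.007, "dz": 0, "spin": 0, "fingers": -1},
    {"dx": -0.054, "dy": -0.007, "dz": 0, "spin": 0, "fingers": -1},
    {"dx": -0.054, "dy": -0.007, "dz": 0, "spin": 0, "fingers": -1},
    {"dx": 0, "dy": 0, "dz": 0.015, "spin": 10, "fingers": -1}
  ]
}}

```text
time: 3.2
tool_pos: [0.6536, 0.222, 0.2159]
orientation: [0.313, 0.95, 0.0, 0.001]
ft_force: [-0.6, -0.2, -0.9]
width: 1.003
finger_force: 0.0
```

>>> {"op": "play_rows", "data": {
  "targets": [
    {"dx": 0, "dy": 0, "dz": 0.015, "spin": 10, "fingers": -1},
    {"dx": 0, "dy": 0, "dz": 0.015, "spin": 10, "fingers": -1},
    {"dx": 0, "dy": 0, "dz": 0.015, "spin": 10, "fingers": -1},
    {"dx": 0, "dy": 0, "dz": 0.01, "spin": 10, "fingers": -1},
    {"dx": 0, "dy": 0, "dz": 0, "spin": 2.4, "fingers": -1}
  ]
}}

```text
time: 3.82
tool_pos: [0.6494, 0.2252, 0.1594]
orientation: [0.632, 0.775, -0.001, -0.001]
ft_force: [-0.6, 0.4, -0.0]
width: 1.002
finger_force: 0.0
```

```bash
python3 - <<'E'
from h import *
p=snap('wrist','w2.png')
for d in arm.boxes_of(p,'sanding_block')[:2]: print(d['conf'],w(p,d['xyz']).round(4))
for d in arm.regions_of(p,'sanding_block')[:2]: print(d['conf'],axis(p,d['mask'],.026))
go(.652,.224,.003,11.7)
E
```

```text
0.76 [0.6546 0.2312 0.0263]
0.91 (array([0.65322807, 0.23119689]), np.float64(102.88086196761867), (np.float64(-0.04562404882710657), np.float64(0.042545785877517804), np.float64(-0.025435370915973022), np.float64(0.02531894267532742)), 4322)
pos [0.6501 0.2254 0.1612] th 11.7 q6 2.7 w 1.005 F [-0.1  0.   0.2] t 3.98
dx -0.0017 dy 0.0016 dz 0.1582 spin 0.0
```

View pics/w2.png

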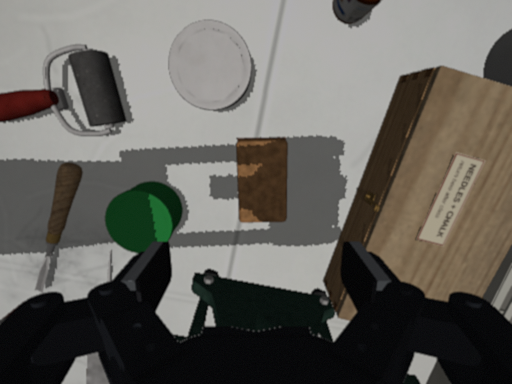

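Block at px (262,180), clear of the green tin at (143,218) and the press at (265,305). I'll descend on it.

>>> {"op": "play_rows", "data": {
  "targets": [
    {"dx": 0.003, "dy": 0.0035, "dz": 0.03, "spin": -1, "fingers": -1},
    {"dx": 0, "dy": 0, "dz": 0.03, "spin": 0, "fingers": -1},
    {"dx": 0, "dy": 0, "dz": 0.03, "spin": 0, "fingers": -1},
    {"dx": 0, "dy": 0, "dz": 0.03, "spin": 0, "fingers": -1},
    {"dx": 0, "dy": 0, "dz": 0.025, "spin": 0, "fingers": -1}
  ]
}}

```text
time: 4.6
tool_pos: [0.6528, 0.229, 0.0152]
orientation: [0.625, 0.781, -0.0, -0.0]
ft_force: [1.0, -0.4, -0.2]
width: 0.998
finger_force: 0.0
```

>>> {"op": "play_rows", "data": {
  "targets": [
    {"dx": 0, "dy": 0, "dz": 0.01, "spin": 0, "fingers": -1},
    {"dx": 0, "dy": 0, "dz": 0, "spin": 0, "fingers": 1},
    {"dx": 0, "dy": 0, "dz": 0, "spin": 0, "fingers": 1},
    {"dx": 0, "dy": 0, "dz": 0, "spin": 0, "fingers": 1},
    {"dx": 0, "dy": 0, "dz": 0, "spin": 0, "fingers": 1}
  ]
}}

```text
time: 5.22
tool_pos: [0.6542, 0.2293, 0.0085]
orientation: [0.625, 0.781, 0.002, 0.001]
ft_force: [0.4, 0.8, 5.1]
width: 0.573
finger_force: 44.5
```

>>> {"op": "play_rows", "data": {
  "targets": [
    {"dx": 0, "dy": 0, "dz": 0, "spin": 0, "fingers": 1},
    {"dx": 0, "dy": 0, "dz": 0, "spin": 0, "fingers": 1},
    {"dx": 0, "dy": 0, "dz": 0, "spin": 0, "fingers": 1}
  ]
}}

```text
time: 5.6
tool_pos: [0.6542, 0.2293, 0.0085]
orientation: [0.625, 0.781, 0.002, 0.001]
ft_force: [0.6, 0.6, 5.2]
width: 0.572
finger_force: 44.7
```

>>> {"op": "play_rows", "data": {
  "targets": [
    {"dx": 0, "dy": 0, "dz": -0.02, "spin": 0, "fingers": 1},
    {"dx": 0, "dy": 0, "dz": -0.04, "spin": 0, "fingers": 1},
    {"dx": 0, "dy": 0, "dz": -0.04, "spin": 0, "fingers": 1},
    {"dx": 0, "dy": 0, "dz": -0.04, "spin": 0, "fingers": 1},
    {"dx": 0, "dy": 0, "dz": -0.04, "spin": 0, "fingers": 1}
  ]
}}

```text
time: 6.22
tool_pos: [0.6525, 0.2289, 0.1883]
orientation: [0.625, 0.781, -0.0, -0.0]
ft_force: [1.1, 0.1, -1.4]
width: 0.573
finger_force: 44.0
```

>>> {"op": "play_rows", "data": {
  "targets": [
    {"dx": 0.0046, "dy": -0.047, "dz": 0, "spin": 0, "fingers": 1},
    {"dx": 0.0046, "dy": -0.047, "dz": 0, "spin": 0, "fingers": 1},
    {"dx": 0.0046, "dy": -0.047, "dz": 0, "spin": 0, "fingers": 1},
    {"dx": 0.0046, "dy": -0.047, "dz": 0, "spin": 0, "fingers": 1},
    {"dx": 0.0046, "dy": -0.047, "dz": 0, "spin": 0, "fingers": 1}
  ]
}}

```text
time: 6.85
tool_pos: [0.4167, 0.1996, 0.1869]
orientation: [0.625, 0.781, 0.0, 0.0]
ft_force: [-0.0, 0.1, 0.4]
width: 0.575
finger_force: 44.0
```

>>> {"op": "play_rows", "data": {
  "targets": [
    {"dx": -0.0486, "dy": -0.0118, "dz": 0, "spin": 0, "fingers": 1},
    {"dx": -0.0486, "dy": -0.0118, "dz": 0, "spin": 0, "fingers": 1},
    {"dx": -0.0486, "dy": -0.0118, "dz": 0, "spin": 0, "fingers": 1},
    {"dx": -0.0486, "dy": -0.0118, "dz": 0, "spin": 0, "fingers": 1},
    {"dx": -0.0486, "dy": -0.0118, "dz": 0, "spin": 0, "fingers": 1}
  ]
}}

```text
time: 7.48
tool_pos: [0.4137, -0.0515, 0.1871]
orientation: [0.625, 0.781, 0.0, 0.0]
ft_force: [0.3, -0.9, -0.9]
width: 0.574
finger_force: 44.0
```

>>> {"op": "play_rows", "data": {
  "targets": [
    {"dx": -0.0486, "dy": -0.0118, "dz": 0, "spin": 0, "fingers": 1},
    {"dx": -0.0486, "dy": -0.0118, "dz": 0, "spin": 0, "fingers": 1},
    {"dx": -0.0486, "dy": -0.0118, "dz": 0, "spin": 0, "fingers": 1},
    {"dx": -0.0486, "dy": -0.0118, "dz": 0, "spin": 0, "fingers": 1},
    {"dx": -0.0486, "dy": -0.0118, "dz": 0, "spin": 0, "fingers": 1}
  ]
}}

```text
time: 8.1
tool_pos: [0.4095, -0.3016, 0.1871]
orientation: [0.625, 0.781, 0.0, 0.0]
ft_force: [0.9, 0.6, -1.0]
width: 0.577
finger_force: 44.0
```

>>> {"op": "play_rows", "data": {
  "targets": [
    {"dx": -0.0486, "dy": -0.0118, "dz": -0.02, "spin": 0, "fingers": 1},
    {"dx": -0.0486, "dy": -0.0118, "dz": -0.02, "spin": 0, "fingers": 1},
    {"dx": -0.0486, "dy": -0.0118, "dz": -0.02, "spin": 9, "fingers": 1},
    {"dx": 0, "dy": 0, "dz": -0.02, "spin": 9, "fingers": 1},
    {"dx": 0, "dy": 0, "dz": 0, "spin": 0, "fingers": 1}
  ]
}}

```text
time: 8.72
tool_pos: [0.4075, -0.4511, 0.2686]
orientation: [0.739, 0.674, -0.0, 0.002]
ft_force: [1.4, 0.8, -1.3]
width: 0.577
finger_force: 44.0
```

```bash
python3 - <<'E'
from h import *
p=snap('wrist','w3.png')
for n in ['gouge_nest','brayer_nest','block_nest','tin_nest','sanding_block']:
    for d in arm.boxes_of(p,n)[:2]: print(n,round(d['conf'],2),w(p,d['xyz']).round(4))
    for d in arm.regions_of(p,n)[:2]:
        v,u=np.nonzero(d['mask']);print('  ',round(d['conf'],2),axis(p,d['mask'],.017),(u.min(),u.max(),v.min(),v.max()))
go(.41,-.317,.02,-5.5)
E
```

```text
gouge_nest 0.69 [ 0.467  -0.2639  0.0249]
   0.96 (array([ 0.46767135, -0.26079864]), np.float64(174.7849214935055), (np.float64(-0.10771317172586142), np.float64(0.10656474619652775), np.float64(-0.0031806974788352402), np.float64(0.0042274296350403254)), 1241) (np.int64(202), np.int64(380), np.int64(0), np.int64(7))
   0.41 (array([ 0.39623351, -0.57795176]), np.float64(84.58695253819045), (np.float64(-0.14976937938289372), np.float64(0.12405367810232729), np.float64(-0.0775618374694454), np.float64(0.07693038106562286)), 16075) (np.int64(202), np.int64(309), np.int64(166), np.int64(329))
brayer_nest 0.74 [ 0.4623 -0.4181  0.0075]
   0.73 (array([ 0.45772145, -0.41931537]), np.float64(169.73259125786797), (np.float64(-0.10566851810520662), np.float64(0.11397768156707067), np.float64(-0.05258610421674024), np.float64(0.05702388271284449)), 10806) (np.int64(207), np.int64(367), np.int64(102), np.int64(180))
block_nest 0.77 [ 0.4068 -0.3088  0.0159]
   0.67 (array([ 0.40906382, -0.31226253]), np.float64(84.34391969380057), (np.float64(-0.05821229793074003), np.float64(0.05274255467460
[... 159 characters left out ...]
51389607, -0.32194573]), np.float64(80.53190342071161), (np.float64(-0.06049080744649023), np.float64(0.056207818954910845), np.float64(-0.05891728793024498), np.float64(0.055459057928733686)), 8079) (np.int64(287), np.int64(378), np.int64(7), np.int64(103))
sanding_block 0.69 [ 0.4088 -0.4452  0.2858]
   0.6 (array([ 0.39602883, -0.57785582]), np.float64(84.74929827615281), (np.float64(-0.15184506231447276), np.float64(0.125305829908594), np.float64(-0.07675692890116159), np.float64(0.07675205376070333)), 16149) (np.int64(202), np.int64(309), np.int64(165), np.int64(330))
pos [ 0.4074 -0.4499  0.2661] th -5.3 q6 -47.9 w 0.573 F [-0.1 -0.4  0.1] t 9.28
dx 0.1325 dy -0.0097 dz 0.2461 spin 0.2
```

View pics/w3.png

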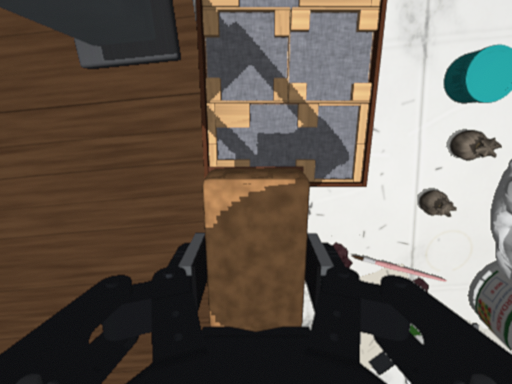

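>>> {"op": "play_rows", "data": {
  "targets": [
    {"dx": 0.0442, "dy": -0.0034, "dz": 0.03, "spin": 0, "fingers": 1},
    {"dx": 0.0442, "dy": -0.0034, "dz": 0.03, "spin": 0, "fingers": 1},
    {"dx": 0.0442, "dy": -0.0034, "dz": 0.03, "spin": 0, "fingers": 1},
    {"dx": 0, "dy": 0, "dz": 0.04, "spin": 0, "fingers": 1},
    {"dx": 0, "dy": 0, "dz": 0.04, "spin": 0, "fingers": 1}
  ]
}}

```text
time: 9.9
tool_pos: [0.4098, -0.3166, 0.0958]
orientation: [0.739, 0.674, 0.0, 0.001]
ft_force: [1.0, -0.1, -1.3]
width: 0.57
finger_force: 44.0
```

>>> {"op": "play_rows", "data": {
  "targets": [
    {"dx": 0, "dy": 0, "dz": 0.02, "spin": 0, "fingers": 1},
    {"dx": 0, "dy": 0, "dz": 0, "spin": 0, "fingers": 1}
  ]
}}

```text
time: 10.15
tool_pos: [0.4084, -0.3159, 0.0743]
orientation: [0.739, 0.673, -0.0, -0.002]
ft_force: [0.6, -0.2, -0.0]
width: 0.572
finger_force: 44.0
```

```bash
python3 - <<'E'
from h import *
go(.4095,-.317,.022,-5.5)
p=snap('wrist','w4.png')
for n in ['block_nest','sanding_block']:
    for d in arm.boxes_of(p,n)[:2]: print(n,round(d['conf'],2),w(p,d['xyz']).round(4))
    for d in arm.regions_of(p,n)[:1]: print('  ',round(d['conf'],2),axis(p,d['mask'],.017 if n[0]=='b' else .08))
E
```

```text
pos [ 0.4084 -0.3159  0.0743] th -5.3 q6 -38.7 w 0.572 F [ 0.6 -0.2 -0. ] t 10.15
dx -0.0010 dy 0.0012 dz 0.0523 spin 0.2
block_nest 0.67 [ 0.4127 -0.2755  0.0137]
   0.58 (array([ 0.41282265, -0.28360853]), np.float64(173.0693992663259), (np.float64(-0.052845113121903396), np.float64(0.05491662429760487), np.float64(-0.023968522880197227), np.float64(0.05993035793343827)), 7565)
sanding_block 0.84 [ 0.4083 -0.3105  0.0878]
   0.92 (array([ 0.4083684 , -0.31567747]), np.float64(85.0087427478905), (np.float64(-0.0529086299937135), np.float64(0.04368575736055197), np.float64(-0.027100845491387197), np.float64(0.027423918905626458)), 16295)
```

View pics/w4.png

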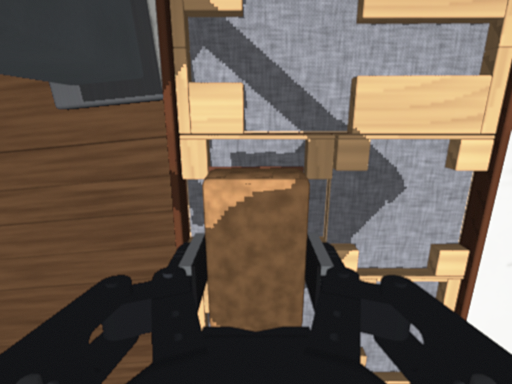

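```bash
python3 - <<'E'
from h import *
p=snap('wrist')
print('block top +y corners',onplane(p,(207,181),.092),onplane(p,(304,178),.092))
print('fence inner edges z.023',onplane(p,(208,160),.023),onplane(p,(306,160),.023))
print('wall +y of insert',onplane(p,(180,134),.023),onplane(p,(330,133),.023))
E
```

```text
block top +y corners [ 0.39145332 -0.27824537  0.092     ] [ 0.43646509 -0.28103335  0.092     ]
fence inner edges z.023 [ 0.38088122 -0.27849181  0.023     ] [ 0.44898373 -0.28487198  0.023     ]
wall +y of insert [ 0.36438647 -0.25908313  0.023     ] [ 0.46607332 -0.26792269  0.023     ]
```

>>> {"op": "play_rows", "data": {
  "targets": [
    {"dx": -0.001, "dy": 0.002, "dz": 0.015, "spin": 0, "fingers": 1},
    {"dx": 0, "dy": 0, "dz": 0.015, "spin": 0, "fingers": 1},
    {"dx": 0, "dy": 0, "dz": 0.012, "spin": 0, "fingers": 1},
    {"dx": 0, "dy": 0, "dz": 0.006, "spin": 0, "fingers": 1},
    {"dx": 0, "dy": 0, "dz": 0, "spin": 0, "fingers": 1}
  ]
}}

```text
time: 11.08
tool_pos: [0.4111, -0.318, 0.0274]
orientation: [0.739, 0.673, 0.0, -0.001]
ft_force: [-0.4, -0.5, -0.0]
width: 0.574
finger_force: 44.0
```

>>> {"op": "play_rows", "data": {
  "targets": [
    {"dx": 0, "dy": 0, "dz": 0.003, "spin": 0, "fingers": 1},
    {"dx": 0, "dy": 0, "dz": 0.002, "spin": 0, "fingers": 1},
    {"dx": 0, "dy": 0, "dz": 0, "spin": 0, "fingers": 1}
  ]
}}

```text
time: 11.45
tool_pos: [0.4115, -0.3184, 0.0234]
orientation: [0.739, 0.673, 0.0, 0.0]
ft_force: [1.1, 0.1, -0.2]
width: 0.576
finger_force: 44.0
```

>>> {"op": "play_rows", "data": {
  "targets": [
    {"dx": 0, "dy": 0, "dz": 0.002, "spin": 0, "fingers": 1},
    {"dx": 0, "dy": 0, "dz": 0.002, "spin": 0, "fingers": 1},
    {"dx": 0, "dy": 0, "dz": 0.001, "spin": 0, "fingers": 1},
    {"dx": 0, "dy": 0, "dz": 0, "spin": 0, "fingers": 1}
  ]
}}

```text
time: 11.95
tool_pos: [0.4114, -0.3183, 0.0185]
orientation: [0.739, 0.673, 0.0, -0.0]
ft_force: [-1.2, 0.6, 1.4]
width: 0.575
finger_force: 44.2
```

>>> {"op": "play_rows", "data": {
  "targets": [
    {"dx": 0, "dy": 0, "dz": 0, "spin": 0, "fingers": 0.3},
    {"dx": 0, "dy": 0, "dz": 0, "spin": 0, "fingers": -0.4},
    {"dx": 0, "dy": 0, "dz": 0, "spin": 0, "fingers": -0.4},
    {"dx": 0, "dy": 0, "dz": 0, "spin": 0, "fingers": -0.4}
  ]
}}

```text
time: 12.45
tool_pos: [0.4115, -0.3184, 0.0182]
orientation: [0.739, 0.673, 0.0, 0.0]
ft_force: [0.3, 0.0, 0.6]
width: 0.698
finger_force: 0.0
```

>>> {"op": "play_rows", "data": {
  "targets": [
    {"dx": 0, "dy": 0, "dz": -0.03, "spin": 0, "fingers": -0.4},
    {"dx": 0, "dy": 0, "dz": -0.05, "spin": 0, "fingers": -0.8},
    {"dx": 0, "dy": 0, "dz": -0.05, "spin": 0, "fingers": -0.8},
    {"dx": 0, "dy": 0, "dz": -0.03, "spin": 0, "fingers": -0.8},
    {"dx": 0.0527, "dy": -0.0026, "dz": 0, "spin": 0, "fingers": -0.8}
  ]
}}

```text
time: 13.08
tool_pos: [0.4153, -0.2685, 0.1821]
orientation: [0.741, 0.672, 0.0, 0.004]
ft_force: [1.4, 0.2, -0.2]
width: 0.899
finger_force: 0.0
```

>>> {"op": "play_rows", "data": {
  "targets": [
    {"dx": 0.0527, "dy": -0.0026, "dz": 0, "spin": 0, "fingers": -0.8},
    {"dx": 0.0527, "dy": -0.0026, "dz": 0, "spin": 0, "fingers": -0.8},
    {"dx": 0.0527, "dy": -0.0026, "dz": 0, "spin": 0, "fingers": -0.8},
    {"dx": 0.0527, "dy": -0.0026, "dz": 0, "spin": 0, "fingers": -0.8},
    {"dx": 0.0527, "dy": -0.0026, "dz": 0, "spin": 0, "fingers": -0.8}
  ]
}}

```text
time: 13.7
tool_pos: [0.4252, -0.0004, 0.1785]
orientation: [0.739, 0.673, 0.0, 0.0]
ft_force: [0.6, -0.8, -0.9]
width: 0.898
finger_force: 0.0
```

```bash
python3 - <<'E'
from h import *
arm.read_state()
q=snap('top')
for d in arm.boxes_of(q,'sanding_block')[:2]: print('block',round(d['conf'],2),w(q,d['xyz']).round(4))
for d in arm.regions_of(q,'sanding_block')[:2]: print('block',round(d['conf'],2),axis(q,d['mask'],.036))
p=snap('wrist','w5.png')
for n,z in [('ink_tin',.046),('gouge',.012),('brayer',.026),('etching_needle',.004)]:
    for d in arm.boxes_of(p,n)[:3]: print(n,round(d['conf'],2),w(p,d['xyz']).round(4))
    for d in arm.regions_of(p,n)[:3]: print('  ',round(d['conf'],2),axis(p,d['mask'],z))
go(.425,-.002,.01,-5.5)
E
```

```text
block 0.96 [ 0.4135 -0.3175  0.0345]
block 0.73 (array([ 0.41191575, -0.31746157]), np.float64(84.39771681649917), (np.float64(-0.046033011627424736), np.float64(0.04499567623709353), np.float64(-0.02559463987823461), np.float64(0.025261318954394076)), 575)
ink_tin 0.83 [ 0.426  -0.0023  0.048 ]
ink_tin 0.71 [0.5298 0.147  0.0452]
ink_tin 0.55 [ 0.4477 -0.1831  0.0112]
   0.76 (array([ 4.22873852e-01, -4.12065627e-04]), np.float64(85.53385507668519), (np.float64(-0.03484822827973015), np.float64(0.03468480289291467), np.float64(-0.0316396105626381), np.float64(0.032411017372038456)), 3445)
   0.62 (array([0.5314763 , 0.14280746]), np.float64(178.28193910288746), (np.float64(-0.035064581335973705), np.float64(0.02781045566983134), np.float64(-0.00949385250131342), np.float64(0.01245430377883732)), 1448)
gouge 0.62 [0.4446 0.1269 0.0146]
   0.6 (array([0.44224258, 0.12217512]), np.float64(78.24952530183428), (np.float64(-0.07903073736734613), np.float64(0.04890675642023904), np.float64(-0.009207012431385702), np.float64(0.008892121207422134)), 1659)
etching_needle 0.67 [0.503  0.0294 0.0051]
   0.6 (array([0.50224625, 0.03282311]), np.float64(91.0896064889592), (np.float64(-0.05086367372049135), np.float64(0.06688088426508537), np.float64(-0.005688695711265907), np.float64(0.005674442110922871)), 742)
pos [ 0.4254 -0.003   0.1783] th -5.5 q6 -2.6 w 0.899 F [-0.7  0.  -0.1] t 14.3
dx 0.0009 dy -0.0005 dz 0.1683 spin 0.0
```

View pics/w5.png

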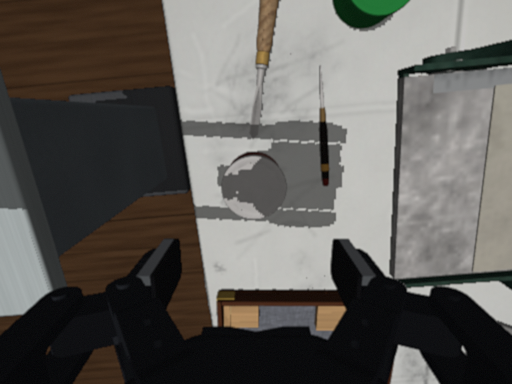

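Tin at px (254,187), needle at (323,145) clear of the right finger, gouge tip at (257,135). I'll descend with the fingers about 76 mm open.

>>> {"op": "play_rows", "data": {
  "targets": [
    {"dx": 0.002, "dy": -0.001, "dz": 0.04, "spin": 0, "fingers": -0.8},
    {"dx": 0, "dy": 0, "dz": 0.04, "spin": 0, "fingers": -0.8},
    {"dx": 0, "dy": 0, "dz": 0.04, "spin": 0, "fingers": -0.8},
    {"dx": 0, "dy": 0, "dz": 0.03, "spin": 0, "fingers": -0.8},
    {"dx": 0, "dy": 0, "dz": 0.02, "spin": 0, "fingers": -0.8}
  ]
}}

```text
time: 14.92
tool_pos: [0.4236, -0.0003, 0.0066]
orientation: [0.74, 0.673, -0.001, -0.001]
ft_force: [-0.1, -0.3, 0.4]
width: 0.897
finger_force: 0.0
```

>>> {"op": "play_rows", "data": {
  "targets": [
    {"dx": 0, "dy": 0, "dz": 0, "spin": 0, "fingers": 1},
    {"dx": 0, "dy": 0, "dz": 0, "spin": 0, "fingers": 1},
    {"dx": 0, "dy": 0, "dz": 0, "spin": 0, "fingers": 1},
    {"dx": 0, "dy": 0, "dz": 0, "spin": 0, "fingers": 1},
    {"dx": 0, "dy": 0, "dz": 0, "spin": 0, "fingers": 1}
  ]
}}

```text
time: 15.55
tool_pos: [0.4248, 0.0, 0.0087]
orientation: [0.739, 0.673, 0.0, 0.0]
ft_force: [-0.5, 0.3, -1.6]
width: 0.736
finger_force: 44.1
```

>>> {"op": "play_rows", "data": {
  "targets": [
    {"dx": 0, "dy": 0, "dz": -0.02, "spin": 0, "fingers": 1},
    {"dx": 0, "dy": 0, "dz": -0.04, "spin": 0, "fingers": 1},
    {"dx": 0, "dy": 0, "dz": -0.04, "spin": 0, "fingers": 1},
    {"dx": 0, "dy": 0, "dz": -0.02, "spin": 0, "fingers": 1},
    {"dx": 0, "dy": 0, "dz": -0.01, "spin": 0, "fingers": 1}
  ]
}}

```text
time: 16.18
tool_pos: [0.4252, -0.0, 0.1399]
orientation: [0.739, 0.673, 0.001, 0.001]
ft_force: [-0.3, 0.2, -2.3]
width: 0.733
finger_force: 44.7
```

>>> {"op": "play_rows", "data": {
  "targets": [
    {"dx": -0.05, "dy": 0.0008, "dz": 0, "spin": 0, "fingers": 1},
    {"dx": -0.05, "dy": 0.0008, "dz": 0, "spin": 0, "fingers": 1},
    {"dx": -0.05, "dy": 0.0008, "dz": 0, "spin": 0, "fingers": 1},
    {"dx": -0.05, "dy": 0.0008, "dz": 0, "spin": 0, "fingers": 1},
    {"dx": -0.05, "dy": 0.0008, "dz": 0, "spin": 0, "fingers": 1}
  ]
}}

```text
time: 16.8
tool_pos: [0.4044, -0.2504, 0.1372]
orientation: [0.739, 0.673, 0.0, -0.001]
ft_force: [0.9, 0.7, -1.5]
width: 0.735
finger_force: 44.7
```

>>> {"op": "play_rows", "data": {
  "targets": [
    {"dx": -0.0217, "dy": 0.0393, "dz": 0, "spin": 0, "fingers": 1},
    {"dx": -0.0217, "dy": 0.0393, "dz": 0, "spin": 0, "fingers": 1},
    {"dx": -0.0217, "dy": 0.0393, "dz": 0, "spin": 0, "fingers": 1},
    {"dx": 0, "dy": 0, "dz": 0.03, "spin": 0, "fingers": 1},
    {"dx": 0, "dy": 0, "dz": 0, "spin": 0, "fingers": 1}
  ]
}}

```text
time: 17.42
tool_pos: [0.5144, -0.3234, 0.1033]
orientation: [0.739, 0.673, -0.001, -0.005]
ft_force: [-0.8, 0.3, -3.4]
width: 0.737
finger_force: 45.0
```

```bash
python3 - <<'E'
from h import *
p=snap('wrist','w6.png')
go(.516,-.326,.02,-5.5)
for n,z in [('tin_nest',.02),('ink_tin',.12)]:
    for d in arm.boxes_of(p,n)[:3]: print(n,round(d['conf'],2),w(p,d['xyz']).round(4))
E
```

```text
pos [ 0.5151 -0.3239  0.1055] th -5.3 q6 -32.2 w 0.74 F [-0.1 -0.  -2.1] t 17.48
dx -0.0020 dy 0.0010 dz 0.0855 spin 0.2
tin_nest 0.69 [ 0.3803 -0.3746  0.0218]
tin_nest 0.59 [ 0.5207 -0.2971  0.0084]
tin_nest 0.25 [ 0.4667 -0.2151  0.0128]
ink_tin 0.74 [ 0.6788 -0.3559  0.0492]
ink_tin 0.73 [ 0.5174 -0.3172  0.1445]
```

View pics/w6.png

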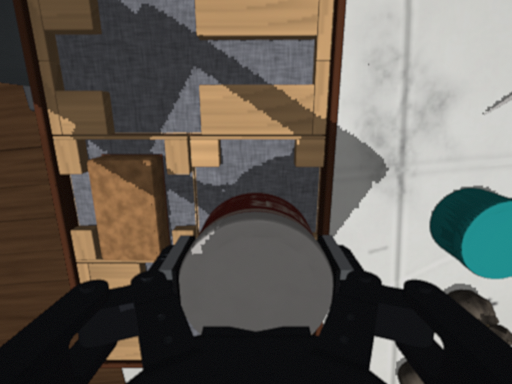

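>>> {"op": "play_rows", "data": {
  "targets": [
    {"dx": -0.002, "dy": 0.001, "dz": 0.03, "spin": 0, "fingers": 1},
    {"dx": 0, "dy": 0, "dz": 0.03, "spin": 0, "fingers": 1},
    {"dx": 0, "dy": 0, "dz": 0.015, "spin": 0, "fingers": 1},
    {"dx": 0, "dy": 0, "dz": 0.004, "spin": 0, "fingers": 1},
    {"dx": 0, "dy": 0, "dz": 0, "spin": 0, "fingers": 1}
  ]
}}

```text
time: 18.2
tool_pos: [0.518, -0.3276, 0.0305]
orientation: [0.739, 0.673, 0.0, 0.001]
ft_force: [0.5, -0.4, -1.5]
width: 0.737
finger_force: 45.0
```

>>> {"op": "play_rows", "data": {
  "targets": [
    {"dx": 0, "dy": 0, "dz": 0.002, "spin": 0, "fingers": 1},
    {"dx": 0, "dy": 0, "dz": 0.002, "spin": 0, "fingers": 1},
    {"dx": 0, "dy": 0, "dz": 0.001, "spin": 0, "fingers": 1},
    {"dx": 0, "dy": 0, "dz": 0, "spin": 0, "fingers": 1}
  ]
}}

```text
time: 18.7
tool_pos: [0.5173, -0.3271, 0.0242]
orientation: [0.739, 0.673, 0.0, -0.0]
ft_force: [0.5, 0.4, -2.5]
width: 0.737
finger_force: 45.0
```

>>> {"op": "play_rows", "data": {
  "targets": [
    {"dx": 0, "dy": 0, "dz": 0.002, "spin": 0, "fingers": 1},
    {"dx": 0, "dy": 0, "dz": 0.002, "spin": 0, "fingers": 1},
    {"dx": 0, "dy": 0, "dz": 0.001, "spin": 0, "fingers": 1},
    {"dx": 0, "dy": 0, "dz": 0.001, "spin": 0, "fingers": 1},
    {"dx": 0, "dy": 0, "dz": 0, "spin": 0, "fingers": 1}
  ]
}}

```text
time: 19.32
tool_pos: [0.5173, -0.3271, 0.0182]
orientation: [0.739, 0.673, 0.0, -0.0]
ft_force: [-0.3, -0.9, -2.8]
width: 0.735
finger_force: 45.0
```

>>> {"op": "play_rows", "data": {
  "targets": [
    {"dx": 0, "dy": 0, "dz": 0, "spin": 0, "fingers": -0.2},
    {"dx": 0, "dy": 0, "dz": 0, "spin": 0, "fingers": -0.85},
    {"dx": 0, "dy": 0, "dz": 0, "spin": 0, "fingers": -0.85},
    {"dx": 0, "dy": 0, "dz": 0, "spin": 0, "fingers": -0.85}
  ]
}}

```text
time: 19.82
tool_pos: [0.5176, -0.3273, 0.0187]
orientation: [0.739, 0.673, 0.0, 0.0]
ft_force: [-0.2, 0.6, -1.1]
width: 0.924
finger_force: 0.0
```

>>> {"op": "play_rows", "data": {
  "targets": [
    {"dx": 0, "dy": 0, "dz": -0.02, "spin": 0, "fingers": -0.85},
    {"dx": 0, "dy": 0, "dz": -0.05, "spin": 0, "fingers": -0.85},
    {"dx": 0, "dy": 0, "dz": -0.06, "spin": 0, "fingers": -0.85},
    {"dx": 0, "dy": 0, "dz": -0.03, "spin": 0, "fingers": -0.85},
    {"dx": 0.022, "dy": -0.041, "dz": 0, "spin": 0, "fingers": -0.85}
  ]
}}

```text
time: 20.45
tool_pos: [0.4814, -0.3038, 0.1841]
orientation: [0.739, 0.673, 0.001, 0.005]
ft_force: [0.3, -0.5, 0.8]
width: 0.926
finger_force: 0.0
```

>>> {"op": "play_rows", "data": {
  "targets": [
    {"dx": 0.022, "dy": -0.041, "dz": 0, "spin": 0, "fingers": -0.8},
    {"dx": 0.022, "dy": -0.041, "dz": 0, "spin": 0, "fingers": -0.8},
    {"dx": 0.048, "dy": 0.0018, "dz": 0, "spin": 0, "fingers": -0.8},
    {"dx": 0.048, "dy": 0.0018, "dz": 0, "spin": 0, "fingers": -0.8},
    {"dx": 0.048, "dy": 0.0018, "dz": 0, "spin": 0, "fingers": -0.8}
  ]
}}

```text
time: 21.08
tool_pos: [0.42, -0.1059, 0.1803]
orientation: [0.74, 0.673, 0.001, 0.002]
ft_force: [0.9, -0.2, 0.2]
width: 0.902
finger_force: 0.0
```

>>> {"op": "play_rows", "data": {
  "targets": [
    {"dx": 0.048, "dy": 0.0018, "dz": 0, "spin": 0, "fingers": -0.4},
    {"dx": 0.048, "dy": 0.0018, "dz": 0, "spin": 0, "fingers": -0.4},
    {"dx": 0.048, "dy": 0.0018, "dz": 0, "spin": 0, "fingers": -0.4},
    {"dx": 0.048, "dy": 0.0018, "dz": 0, "spin": 0, "fingers": -0.4},
    {"dx": 0.048, "dy": 0.0018, "dz": 0, "spin": 6.7, "fingers": -0.4}
  ]
}}

```text
time: 21.7
tool_pos: [0.4515, 0.1327, 0.1804]
orientation: [0.778, 0.628, 0.001, 0.001]
ft_force: [0.8, -1.2, -0.0]
width: 0.696
finger_force: 0.0
```

```bash
python3 - <<'E'
from h import *
q=snap('top')
for n in ['ink_tin','sanding_block','squat_tin','etching_needle']:
    for d in arm.boxes_of(q,n)[:3]: print(n,round(d['conf'],2),w(q,d['xyz']).round(4))
p=snap('wrist','w7.png')
for n,z in [('gouge',.012),('brayer',.026)]:
    for d in arm.boxes_of(p,n)[:2]: print(n,round(d['conf'],2),w(p,d['xyz']).round(4))
    for d in arm.regions_of(p,n)[:2]: print('  ',round(d['conf'],2),axis(p,d['mask'],z))
go(.452,.164,.008,-12)
E
```

```text
ink_tin 0.89 [ 0.6925 -0.3595  0.0495]
ink_tin 0.66 [ 0.5171 -0.3256  0.0578]
ink_tin 0.63 [0.5544 0.1525 0.0445]
sanding_block 0.7 [ 0.4075 -0.3189  0.0345]
squat_tin 0.59 [0.5895 0.3146 0.0375]
etching_needle 0.5 [ 0.4517 -0.4299  0.0079]
gouge 0.75 [0.4506 0.1523 0.0157]
brayer 0.92 [0.4391 0.2535 0.0249]
   0.7 (array([0.44211884, 0.25981605]), np.float64(-164.79783461237727), (np.float64(-0.06586855193947376), np.float64(0.09774666035167281), np.float64(-0.041869819520312115), np.float64(0.03190242647829457)), 5490)
pos [0.4512 0.13   0.1786] th -12.1 q6 21.3 w 0.7 F [-0.  -0.6 -0.2] t 22.2
dx 0.0334 dy -0.0064 dz 0.1706 spin -0.1
```

View pics/w7.png

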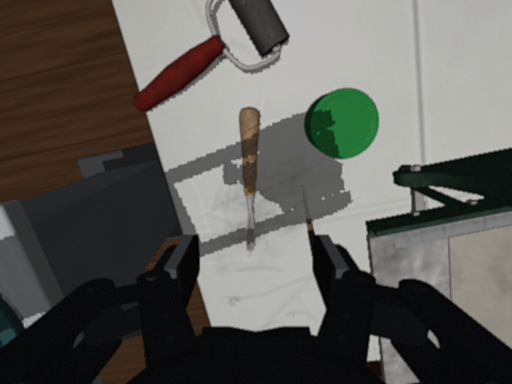

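Gouge from handle end (249,107) to tip (251,248), almost aligned with the tool. Brayer handle from (140,103) to (222,42).

```bash
python3 - <<'E'
from h import *
p=snap('wrist')
for n,uv,z in [('gend',(249,107),.015),('gferr',(250.5,195),.011),('gtip',(251,248),.011),('bend',(138,104),.02),('bneck',(222,42),.02)]: print(n,onplane(p,uv,z).round(4))
for X in [(.452,.164,.011),(.4512,.13,.0)]: print(proj(p,X))
E
```

```text
gend [0.4603 0.2039 0.015 ]
gferr [0.4413 0.1108 0.011 ]
gtip [0.4277 0.0464 0.011 ]
bend [0.3518 0.2301 0.02  ]
bneck [0.4481 0.267  0.02  ]
[249.56483948 146.6214328 ]
[255.48351851 174.87835511]
```

>>> {"op": "play_rows", "data": {
  "targets": [
    {"dx": 0.033, "dy": -0.006, "dz": 0.02, "spin": 0, "fingers": -0.4},
    {"dx": 0, "dy": 0, "dz": 0.04, "spin": 0, "fingers": -0.4},
    {"dx": 0, "dy": 0, "dz": 0.05, "spin": 0, "fingers": -0.4},
    {"dx": 0, "dy": 0, "dz": 0.04, "spin": 0, "fingers": -0.4},
    {"dx": 0, "dy": 0, "dz": 0.02, "spin": 0, "fingers": -0.4}
  ]
}}

```text
time: 22.88
tool_pos: [0.4503, 0.1635, 0.0055]
orientation: [0.778, 0.629, -0.002, -0.001]
ft_force: [0.3, -0.0, -0.5]
width: 0.699
finger_force: 0.0
```

>>> {"op": "play_rows", "data": {
  "targets": [
    {"dx": 0, "dy": 0, "dz": 0.004, "spin": 0, "fingers": -0.4},
    {"dx": 0, "dy": 0, "dz": 0, "spin": 0, "fingers": 0},
    {"dx": 0, "dy": 0, "dz": 0, "spin": 0, "fingers": 0.3},
    {"dx": 0, "dy": 0, "dz": 0, "spin": 0, "fingers": 0.3}
  ]
}}

```text
time: 23.38
tool_pos: [0.4531, 0.1647, 0.0055]
orientation: [0.777, 0.629, 0.001, 0.001]
ft_force: [-0.4, 0.3, 0.3]
width: 0.348
finger_force: 0.0
```

>>> {"op": "play_rows", "data": {
  "targets": [
    {"dx": 0, "dy": 0, "dz": 0, "spin": 0, "fingers": 1},
    {"dx": 0, "dy": 0, "dz": 0, "spin": 0, "fingers": 1},
    {"dx": 0, "dy": 0, "dz": 0, "spin": 0, "fingers": 1},
    {"dx": 0, "dy": 0, "dz": 0, "spin": 0, "fingers": 1}
  ],
  "squeeze": 30
}}

```text
time: 23.88
tool_pos: [0.4528, 0.1647, 0.0053]
orientation: [0.777, 0.629, 0.001, 0.0]
ft_force: [-1.0, -0.8, 6.0]
width: 0.241
finger_force: 29.5
```

>>> {"op": "play_rows", "data": {
  "targets": [
    {"dx": 0, "dy": 0, "dz": -0.01, "spin": 0, "fingers": 1},
    {"dx": 0, "dy": 0, "dz": -0.03, "spin": 0, "fingers": 1},
    {"dx": 0, "dy": 0, "dz": -0.05, "spin": 0, "fingers": 1},
    {"dx": 0, "dy": 0, "dz": -0.05, "spin": 0, "fingers": 1},
    {"dx": 0, "dy": 0, "dz": -0.02, "spin": 0, "fingers": 1}
  ]
}}

```text
time: 24.5
tool_pos: [0.4536, 0.1649, 0.1684]
orientation: [0.777, 0.629, 0.003, 0.001]
ft_force: [-0.1, 0.2, -1.3]
width: 0.239
finger_force: 29.5
```

>>> {"op": "play_rows", "data": {
  "targets": [
    {"dx": -0.053, "dy": 0.0086, "dz": 0, "spin": 0, "fingers": 1},
    {"dx": -0.053, "dy": 0.0086, "dz": 0, "spin": 0, "fingers": 1},
    {"dx": -0.053, "dy": 0.0086, "dz": 0, "spin": 0, "fingers": 1},
    {"dx": -0.053, "dy": 0.0086, "dz": 0, "spin": 0, "fingers": 1},
    {"dx": -0.053, "dy": 0.0086, "dz": 0, "spin": 0, "fingers": 1}
  ]
}}

```text
time: 25.12
tool_pos: [0.4384, -0.1051, 0.1644]
orientation: [0.777, 0.629, 0.0, 0.0]
ft_force: [1.2, 0.3, -1.0]
width: 0.238
finger_force: 29.5
```

>>> {"op": "play_rows", "data": {
  "targets": [
    {"dx": -0.053, "dy": 0.0086, "dz": 0, "spin": 0, "fingers": 1},
    {"dx": -0.053, "dy": 0.0086, "dz": 0, "spin": 0, "fingers": 1},
    {"dx": 0, "dy": 0, "dz": 0, "spin": -10, "fingers": 1},
    {"dx": 0, "dy": 0, "dz": 0, "spin": -10, "fingers": 1},
    {"dx": 0, "dy": 0, "dz": 0, "spin": -10, "fingers": 1}
  ]
}}

```text
time: 25.75
tool_pos: [0.4333, -0.211, 0.1641]
orientation: [0.586, 0.81, 0.0, -0.0]
ft_force: [0.7, 0.6, 0.4]
width: 0.243
finger_force: 29.5
```

>>> {"op": "play_rows", "data": {
  "targets": [
    {"dx": 0, "dy": 0, "dz": 0, "spin": -10, "fingers": 1},
    {"dx": 0, "dy": 0, "dz": 0, "spin": -10, "fingers": 1},
    {"dx": 0, "dy": 0, "dz": 0, "spin": -10, "fingers": 1},
    {"dx": 0, "dy": 0, "dz": 0, "spin": -10, "fingers": 1},
    {"dx": 0, "dy": 0, "dz": 0, "spin": -10, "fingers": 1}
  ]
}}

```text
time: 26.38
tool_pos: [0.4334, -0.2107, 0.1642]
orientation: [0.188, 0.982, 0.0, -0.0]
ft_force: [-0.7, 0.2, 0.7]
width: 0.241
finger_force: 29.4
```

>>> {"op": "play_rows", "data": {
  "targets": [
    {"dx": 0, "dy": 0, "dz": 0, "spin": -10, "fingers": 1},
    {"dx": 0, "dy": 0, "dz": 0, "spin": -6.5, "fingers": 1},
    {"dx": 0, "dy": 0, "dz": 0, "spin": 0, "fingers": 1}
  ]
}}

```text
time: 26.75
tool_pos: [0.4334, -0.2107, 0.1642]
orientation: [0.049, 0.999, 0.0, -0.0]
ft_force: [-0.2, -0.8, -0.5]
width: 0.239
finger_force: 29.4
```

```bash
python3 - <<'E'
from h import *
go(.434,-.211,.016,84.5)
p=snap('wrist','w8.png')
q=snap('top','t8.png')
for P in (p,q):
  for n,z in [('gouge',.165),('gouge_nest',.02)]:
    for d in arm.boxes_of(P,n)[:2]: print(n,round(d['conf'],2),w(P,d['xyz']).round(4))
    for d in arm.regions_of(P,n)[:1]: print('  ',round(d['conf'],2),axis(P,d['mask'],z))
E
```

```text
pos [ 0.4334 -0.2107  0.1642] th 84.4 q6 -117.1 w 0.239 F [-0.2 -0.8 -0.5] t 26.75
dx -0.0006 dy -0.0002 dz 0.1482 spin -0.1
gouge 0.72 [ 0.4255 -0.2129  0.1778]
   0.67 (array([ 0.4325081 , -0.21220519]), np.float64(174.49869024152306), (np.float64(-0.05640001884719392), np.float64(0.04104274053499639), np.float64(-0.011366117899529026), np.float64(0.01125933223248496)), 5413)
gouge_nest 0.67 [ 0.4153 -0.2137  0.009 ]
   0.9 (array([ 0.42276393, -0.20893229]), np.float64(176.8440515804494), (np.float64(-0.15581891103639123), np.float64(0.05836584547921322), np.float64(-0.053065801067433964), np.float64(0.05513534763820736)), 9771)
gouge 0.51 [ 0.4089 -0.2126  0.1725]
gouge_nest 0.66 [ 0.5069 -0.2027  0.022 ]
   0.57 (array([ 0.48717647, -0.20138211]), np.float64(-174.61667498060547), (np.float64(-0.09705448783895085), np.float64(0.12706013707839942), np.float64(-0.05136229713163169), np.float64(0.06913165556066952)), 1166)
```

View pics/w8.png

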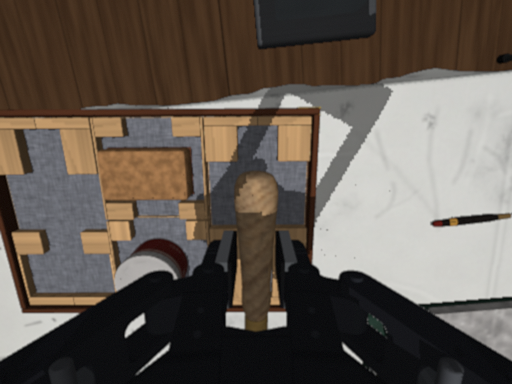

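```bash
python3 - <<'E'
from h import *
p=snap('wrist')
for uv in [(238,140),(278,140),(203,118),(312,117),(237,160),(278,160)]: print(uv,onplane(p,uv,.023).round(4))
a=np.radians(-5.5);ex=np.array([np.cos(a),np.sin(a)]);ey=np.array([-ex[1],ex[0]])
for uv in [(238,140),(278,140)]: print((onplane(p,uv,.023)[:2]-[.4334,-.2107])@ey)
print('handle end',onplane(p,(257,170),.17))
E
```

```text
(238, 140) [ 0.3878 -0.2253  0.023 ]
(278, 140) [ 0.3916 -0.1863  0.023 ]
(203, 118) [ 0.3638 -0.2565  0.023 ]
(312, 117) [ 0.373  -0.1521  0.023 ]
(237, 160) [ 0.4073 -0.2286  0.023 ]
(278, 160) [ 0.4112 -0.1877  0.023 ]
-0.018949280529253987
0.020317499538761264
handle end [ 0.39098951 -0.20757649  0.17      ]
```

>>> {"op": "play_rows", "data": {
  "targets": [
    {"dx": 0, "dy": 0, "dz": 0.04, "spin": 0, "fingers": 1},
    {"dx": 0, "dy": 0, "dz": 0.04, "spin": 0, "fingers": 1},
    {"dx": 0, "dy": 0, "dz": 0.03, "spin": 0, "fingers": 1},
    {"dx": 0, "dy": 0, "dz": 0.02, "spin": 0, "fingers": 1},
    {"dx": 0, "dy": 0, "dz": 0.008, "spin": 0, "fingers": 1}
  ]
}}

```text
time: 27.92
tool_pos: [0.4328, -0.2103, 0.0249]
orientation: [0.048, 0.999, 0.001, -0.001]
ft_force: [-0.6, -0.2, -1.1]
width: 0.242
finger_force: 29.4
```

>>> {"op": "play_rows", "data": {
  "targets": [
    {"dx": 0, "dy": 0, "dz": 0.003, "spin": 0, "fingers": 1},
    {"dx": 0, "dy": 0, "dz": 0.003, "spin": 0, "fingers": 1},
    {"dx": 0, "dy": 0, "dz": 0.002, "spin": 0, "fingers": 1},
    {"dx": 0, "dy": 0, "dz": 0, "spin": 0, "fingers": 1}
  ]
}}

```text
time: 28.42
tool_pos: [0.4338, -0.211, 0.0186]
orientation: [0.048, 0.999, -0.0, 0.0]
ft_force: [-0.9, 0.2, -1.0]
width: 0.239
finger_force: 29.4
```

>>> {"op": "play_rows", "data": {
  "targets": [
    {"dx": 0, "dy": 0, "dz": 0.002, "spin": 0, "fingers": 1},
    {"dx": 0, "dy": 0, "dz": 0.0015, "spin": 0, "fingers": 1},
    {"dx": 0, "dy": 0, "dz": 0, "spin": 0, "fingers": 1},
    {"dx": 0, "dy": 0, "dz": 0, "spin": 0, "fingers": 1}
  ]
}}

```text
time: 28.92
tool_pos: [0.4338, -0.2109, 0.0153]
orientation: [0.048, 0.999, -0.0, 0.0]
ft_force: [-2.0, 0.7, 4.5]
width: 0.242
finger_force: 29.9
```

>>> {"op": "play_rows", "data": {
  "targets": [
    {"dx": 0, "dy": 0, "dz": 0, "spin": 0, "fingers": 0.4},
    {"dx": 0, "dy": 0, "dz": 0, "spin": 0, "fingers": 0.1},
    {"dx": 0, "dy": 0, "dz": 0, "spin": 0, "fingers": 0.1},
    {"dx": 0, "dy": 0, "dz": 0, "spin": 0, "fingers": 0.1}
  ]
}}

```text
time: 29.42
tool_pos: [0.4336, -0.2108, 0.0146]
orientation: [0.048, 0.999, 0.0, -0.0]
ft_force: [-1.4, -0.5, -0.4]
width: 0.448
finger_force: 0.0
```

>>> {"op": "play_rows", "data": {
  "targets": [
    {"dx": 0, "dy": 0, "dz": -0.015, "spin": 0, "fingers": 0.1},
    {"dx": 0, "dy": 0, "dz": -0.04, "spin": 0, "fingers": 0.1},
    {"dx": 0, "dy": 0, "dz": -0.06, "spin": 0, "fingers": -0.2},
    {"dx": 0, "dy": 0, "dz": -0.05, "spin": 0, "fingers": -0.2},
    {"dx": 0.008, "dy": 0.053, "dz": 0, "spin": 0, "fingers": -0.2}
  ]
}}

```text
time: 30.05
tool_pos: [0.4339, -0.1603, 0.1869]
orientation: [0.051, 0.999, -0.003, 0.006]
ft_force: [1.2, 0.4, -0.3]
width: 0.602
finger_force: 0.0
```

>>> {"op": "play_rows", "data": {
  "targets": [
    {"dx": 0.008, "dy": 0.053, "dz": 0, "spin": 0, "fingers": -0.2},
    {"dx": 0.008, "dy": 0.053, "dz": 0, "spin": 0, "fingers": -0.2},
    {"dx": 0.008, "dy": 0.053, "dz": 0, "spin": 0, "fingers": -0.2},
    {"dx": 0.008, "dy": 0.053, "dz": 0, "spin": 0, "fingers": -0.2},
    {"dx": 0.008, "dy": 0.053, "dz": 0, "spin": 0, "fingers": -0.2}
  ]
}}

```text
time: 30.68
tool_pos: [0.4165, 0.112, 0.1813]
orientation: [0.048, 0.999, 0.0, 0.001]
ft_force: [0.6, 0.7, -0.5]
width: 0.595
finger_force: 0.0
```

>>> {"op": "play_rows", "data": {
  "targets": [
    {"dx": 0.008, "dy": 0.053, "dz": 0, "spin": 0, "fingers": -0.2},
    {"dx": 0.008, "dy": 0.053, "dz": 0, "spin": 0, "fingers": -0.2},
    {"dx": 0, "dy": 0, "dz": 0, "spin": -10, "fingers": -0.2},
    {"dx": 0, "dy": 0, "dz": 0, "spin": -10, "fingers": -0.2},
    {"dx": 0, "dy": 0, "dz": 0, "spin": -6.6, "fingers": -0.2}
  ]
}}

```text
time: 31.3
tool_pos: [0.4109, 0.2177, 0.1811]
orientation: [-0.185, 0.983, 0.0, 0.001]
ft_force: [-0.7, -0.3, 0.2]
width: 0.6
finger_force: 0.0
```

```bash
python3 - <<'E'
from h import *
q=snap('top','t9.png')
for d in arm.boxes_of(q,'gouge')[:2]: print('gouge',round(d['conf'],2),w(q,d['xyz']).round(4))
for d in arm.regions_of(q,'gouge')[:2]: print('gouge',round(d['conf'],2),axis(q,d['mask'],.021))
p=snap('wrist','w9.png')
for d in arm.boxes_of(p,'brayer')[:2]: print(round(d['conf'],2),w(p,d['xyz']).round(4))
for d in arm.regions_of(p,'brayer')[:2]: print('  ',round(d['conf'],2),axis(p,d['mask'],.02))
go(.422,.257,.005,111)
E
```

```text
gouge 0.62 [ 0.4474 -0.2127  0.0257]
gouge 0.61 [ 0.4757 -0.216   0.0228]
gouge 0.76 (array([ 0.45630792, -0.21489062]), np.float64(174.51158336503806), (np.float64(-0.0930354141346837), np.float64(0.06062244790982267), np.float64(-0.007745386080086652), np.float64(0.007645523913362308)), 182)
0.57 [0.4317 0.2528 0.0253]
   0.96 (array([0.4344899 , 0.25966709]), np.float64(-162.4350696418354), (np.float64(-0.07560484325885458), np.float64(0.09453723819272354), np.float64(-0.038160725985696906), np.float64(0.03528156754462882)), 3708)
pos [0.411  0.2173 0.1803] th 111.0 q6 -90.1 w 0.599 F [-1.3 -0.9  0.2] t 31.6
dx -0.0245 dy 0.0331 dz 0.1753 spin -0.0
```

View pics/w9.png

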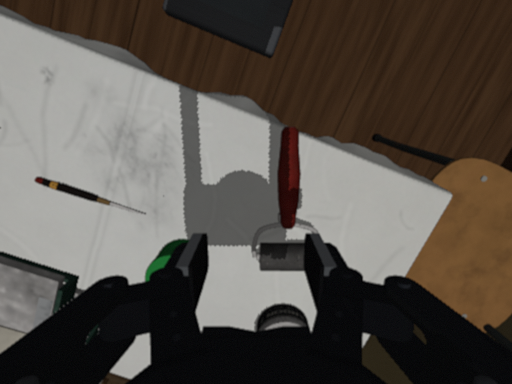

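Brayer handle runs from (290,127) to (289,228) with the roller at (283,257), lined up with the tool. The needle at (90,195) is far off.

```bash
python3 - <<'E'
from h import *
p=snap('wrist')
a,b=onplane(p,(290,127),.018),onplane(p,(289,228),.018)
d=b-a;L=np.linalg.norm(d);ph=np.degrees(np.arctan2(d[1],d[0]));u=d/L
print(a,b,L,ph,'grip from end',a+u*.075,'origin',a+u*.083)
G=a+u*.075
go(G[0],G[1],.004,ph+90)
E
```

```text
[0.34610341 0.22924615 0.018     ] [0.45077565 0.27214343 0.018     ] 0.11312141673199713 22.285036699246486 grip from end [0.41550157 0.25768724 0.018     ] origin [0.42290404 0.26072095 0.018     ]
pos [0.4109 0.2173 0.1802] th 111.0 q6 -90.1 w 0.599 F [ 0.4 -0.5  0.1] t 31.65
dx -0.0187 dy 0.0361 dz 0.1762 spin -1.3
```

>>> {"op": "play_rows", "data": {
  "targets": [
    {"dx": -0.023, "dy": 0.034, "dz": 0.02, "spin": -1, "fingers": -0.2},
    {"dx": 0, "dy": 0, "dz": 0.04, "spin": 0, "fingers": -0.2},
    {"dx": 0, "dy": 0, "dz": 0.05, "spin": 0, "fingers": -0.2},
    {"dx": 0, "dy": 0, "dz": 0.04, "spin": 0, "fingers": -0.2},
    {"dx": 0, "dy": 0, "dz": 0.02, "spin": 0, "fingers": -0.2}
  ],
  "squeeze": 45
}}

```text
time: 32.28
tool_pos: [0.4184, 0.2565, 0.007]
orientation: [-0.191, 0.982, -0.001, -0.002]
ft_force: [0.7, 0.3, -0.2]
width: 0.596
finger_force: 0.0
```

>>> {"op": "play_rows", "data": {
  "targets": [
    {"dx": 0, "dy": 0, "dz": 0.006, "spin": 0, "fingers": -0.2},
    {"dx": 0, "dy": 0, "dz": 0, "spin": 0, "fingers": 0.2},
    {"dx": 0, "dy": 0, "dz": 0, "spin": 0, "fingers": 0.2},
    {"dx": 0, "dy": 0, "dz": 0, "spin": 0, "fingers": 1},
    {"dx": 0, "dy": 0, "dz": 0, "spin": 0, "fingers": 1}
  ]
}}

```text
time: 32.9
tool_pos: [0.4211, 0.2578, 0.0054]
orientation: [-0.191, 0.982, 0.0, 0.001]
ft_force: [-1.2, 0.3, 6.2]
width: 0.24
finger_force: 43.8
```

>>> {"op": "play_rows", "data": {
  "targets": [
    {"dx": 0, "dy": 0, "dz": 0, "spin": 0, "fingers": 1},
    {"dx": 0, "dy": 0, "dz": 0, "spin": 0, "fingers": 1},
    {"dx": 0, "dy": 0, "dz": 0, "spin": 0, "fingers": 1}
  ]
}}

```text
time: 33.28
tool_pos: [0.4211, 0.2578, 0.0054]
orientation: [-0.191, 0.982, 0.0, 0.001]
ft_force: [-1.4, 0.1, 5.6]
width: 0.239
finger_force: 43.8
```

>>> {"op": "play_rows", "data": {
  "targets": [
    {"dx": 0, "dy": 0, "dz": -0.01, "spin": 0, "fingers": 1},
    {"dx": 0, "dy": 0, "dz": -0.03, "spin": 0, "fingers": 1},
    {"dx": 0, "dy": 0, "dz": -0.04, "spin": 0, "fingers": 1},
    {"dx": 0, "dy": 0, "dz": -0.04, "spin": 0, "fingers": 1},
    {"dx": 0, "dy": 0, "dz": -0.04, "spin": 0, "fingers": 1}
  ],
  "squeeze": 50
}}

```text
time: 33.9
tool_pos: [0.4195, 0.257, 0.1647]
orientation: [-0.191, 0.982, -0.0, -0.001]
ft_force: [0.8, -0.2, -2.7]
width: 0.235
finger_force: 48.9
```

>>> {"op": "play_rows", "data": {
  "targets": [
    {"dx": 0, "dy": 0, "dz": 0, "spin": 9.2, "fingers": 1},
    {"dx": 0, "dy": 0, "dz": 0, "spin": 9.2, "fingers": 1},
    {"dx": 0, "dy": 0, "dz": 0, "spin": 9.1, "fingers": 1},
    {"dx": 0, "dy": 0, "dz": 0, "spin": 0, "fingers": 1}
  ]
}}

```text
time: 34.4
tool_pos: [0.4197, 0.2571, 0.1634]
orientation: [0.047, 0.999, -0.0, -0.001]
ft_force: [0.2, -0.2, -2.9]
width: 0.24
finger_force: 48.9
```

```bash
python3 - <<'E'
from h import *
p=snap('wrist','w10.png');q=snap('side','s10.png')
c=q['color']
uv=proj(q,(.43,.26,.17)).astype(int);print(uv)
x,y=uv;crop=c[max(0,y-60):y+60,max(0,x-80):x+80]
a=cv2.resize(crop,None,fx=2.5,fy=2.5,interpolation=cv2.INTER_CUBIC)
b=cv2.resize(p['color'],(400,300))
H=np.zeros((max(a.shape[0],300),a.shape[1]+400,3),np.uint8);H[:a.shape[0],:a.shape[1]]=a;H[:300,a.shape[1]:]=b
cv2.imwrite('pics/c10.png',H)
go(.39,-.25,.17,84.5)
E
```

```text
[173 115]
pos [0.4198 0.2572 0.1635] th 84.7 q6 -59.8 w 0.24 F [-0.2  0.5 -3.1] t 34.5
dx -0.0172 dy -0.5078 dz -0.0065 spin 0.2
```

View pics/c10.png

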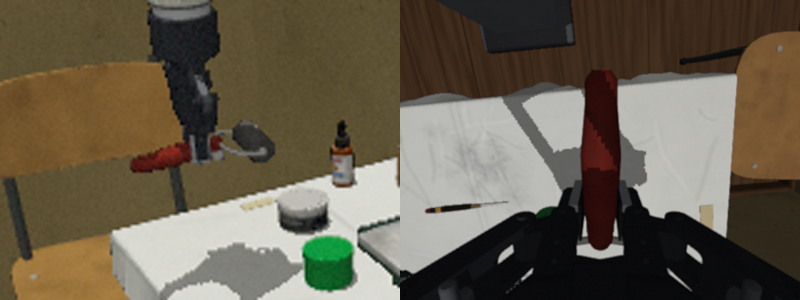

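The brayer is held level and along the tool, so I'll carry it to its nest.

>>> {"op": "play_rows", "data": {
  "targets": [
    {"dx": -0.0017, "dy": -0.0508, "dz": 0, "spin": 0, "fingers": 1},
    {"dx": -0.0017, "dy": -0.0508, "dz": 0, "spin": 0, "fingers": 1},
    {"dx": -0.0017, "dy": -0.0508, "dz": 0, "spin": 0, "fingers": 1},
    {"dx": -0.0017, "dy": -0.0508, "dz": 0, "spin": 0, "fingers": 1},
    {"dx": -0.0017, "dy": -0.0508, "dz": 0, "spin": 0, "fingers": 1}
  ]
}}

```text
time: 35.12
tool_pos: [0.4041, 0.0022, 0.1639]
orientation: [0.046, 0.999, -0.0, 0.0]
ft_force: [0.5, 0.3, -2.2]
width: 0.234
finger_force: 49.1
```

>>> {"op": "play_rows", "data": {
  "targets": [
    {"dx": -0.0017, "dy": -0.0508, "dz": 0, "spin": 0, "fingers": 1},
    {"dx": -0.0017, "dy": -0.0508, "dz": 0, "spin": 0, "fingers": 1},
    {"dx": -0.0017, "dy": -0.0508, "dz": 0, "spin": 0, "fingers": 1},
    {"dx": -0.0017, "dy": -0.0508, "dz": 0, "spin": 0, "fingers": 1},
    {"dx": -0.0017, "dy": -0.0508, "dz": 0, "spin": 0, "fingers": 1}
  ]
}}

```text
time: 35.75
tool_pos: [0.3884, -0.2516, 0.1639]
orientation: [0.047, 0.999, 0.0, 0.0]
ft_force: [1.5, 0.6, -2.2]
width: 0.237
finger_force: 49.1
```

>>> {"op": "play_rows", "data": {
  "targets": [
    {"dx": -0.018, "dy": -0.043, "dz": 0, "spin": 0, "fingers": 1},
    {"dx": -0.018, "dy": -0.043, "dz": 0, "spin": 0, "fingers": 1},
    {"dx": -0.018, "dy": -0.043, "dz": 0, "spin": 0, "fingers": 1},
    {"dx": -0.018, "dy": -0.043, "dz": 0, "spin": 0, "fingers": 1},
    {"dx": 0, "dy": 0, "dz": 0, "spin": 0, "fingers": 1}
  ]
}}

```text
time: 36.38
tool_pos: [0.444, -0.4307, 0.1618]
orientation: [0.048, 0.999, 0.001, -0.001]
ft_force: [0.4, 1.1, -3.1]
width: 0.237
finger_force: 49.2
```

```bash
python3 - <<'E'
from h import *
go(.445,-.428,.016,84.5)
p=snap('wrist','w11.png')
for n,z in [('brayer',.18),('brayer_nest',.02)]:
    for d in arm.boxes_of(p,n)[:2]: print(n,round(d['conf'],2),w(p,d['xyz']).round(4))
    for d in arm.regions_of(p,n)[:1]: print('  ',round(d['conf'],2),axis(p,d['mask'],z))
E
```

```text
pos [ 0.444  -0.4307  0.1618] th 84.5 q6 -133.9 w 0.237 F [ 0.4  1.1 -3.1] t 36.38
dx -0.0007 dy 0.0027 dz 0.1458 spin 0.0
brayer 0.75 [ 0.4117 -0.4302  0.1799]
brayer 0.54 [ 0.5085 -0.3326  0.0576]
   0.71 (array([ 0.41610489, -0.42929748]), np.float64(174.11871958874067), (np.float64(-0.06151704606146335), np.float64(0.051222938929570916), np.float64(-0.015336321559177135), np.float64(0.01518247004444646)), 10133)
brayer_nest 0.96 [ 0.4062 -0.3995  0.0198]
   0.8 (array([ 0.4120406 , -0.41976308]), np.float64(-175.63391038551583), (np.float64(-0.11642635773294467), np.float64(0.07317201942111327), np.float64(-0.057419066150979886), np.float64(0.07109673977700504)), 9219)
```

View pics/w11.png

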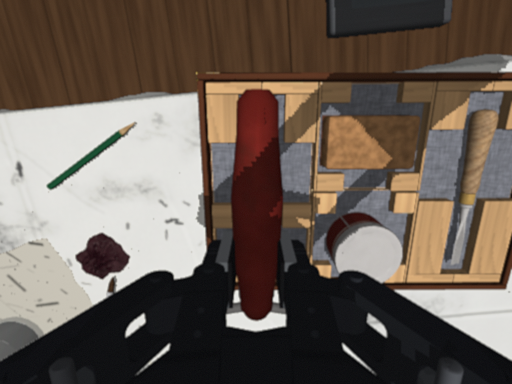

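```bash
python3 - <<'E'
from h import *
p=snap('wrist')
a=np.radians(-5.5);ex=np.array([np.cos(a),np.sin(a)]);ey=np.array([-ex[1],ex[0]])
T=pose()[1][:2]
for n,uv,z in [('ch right',(284,115),.022),('ch left',(237,118),.022),('ins left',(207,120),.022),('ins right',(317,120),.022),('near edge',(258,82),.022),('hend',(258,92),.17),('handle L',(237,140),.175),('handle R',(279,140),.175)]:
    X=onplane(p,uv,z);print(n,X.round(4),'rel TCP nest axes',((X[:2]-T)@ex).round(4),((X[:2]-T)@ey).round(4))
E
```

```text
ch right [ 0.379 -0.395  0.022] rel TCP nest axes -0.068 0.0256
ch left [ 0.3775 -0.4403  0.022 ] rel TCP nest axes -0.0651 -0.0196
ins left [ 0.3767 -0.4694  0.022 ] rel TCP nest axes -0.0632 -0.0486
ins right [ 0.3866 -0.3636  0.022 ] rel TCP nest axes -0.0635 0.0576
near edge [ 0.3471 -0.4172  0.022 ] rel TCP nest axes -0.0976 0.0005
hend [ 0.3657 -0.4201  0.17  ] rel TCP nest axes -0.0789 -0.0006
handle L [ 0.3858 -0.4316  0.175 ] rel TCP nest axes -0.0578 -0.0102
handle R [ 0.3876 -0.4125  0.175 ] rel TCP nest axes -0.0578 0.0091
```

>>> {"op": "play_rows", "data": {
  "targets": [
    {"dx": -0.002, "dy": 0.003, "dz": 0.03, "spin": 0, "fingers": 1},
    {"dx": 0, "dy": 0, "dz": 0.04, "spin": 0, "fingers": 1},
    {"dx": 0, "dy": 0, "dz": 0.035, "spin": 0, "fingers": 1},
    {"dx": 0, "dy": 0, "dz": 0.02, "spin": 0, "fingers": 1},
    {"dx": 0, "dy": 0, "dz": 0.01, "spin": 0, "fingers": 1}
  ]
}}

```text
time: 37.3
tool_pos: [0.4464, -0.4246, 0.0282]
orientation: [0.047, 0.999, 0.0, -0.0]
ft_force: [0.7, -0.4, -1.0]
width: 0.237
finger_force: 49.2
```

>>> {"op": "play_rows", "data": {
  "targets": [
    {"dx": 0, "dy": 0, "dz": 0.003, "spin": 0, "fingers": 1},
    {"dx": 0, "dy": 0, "dz": 0.002, "spin": 0, "fingers": 1},
    {"dx": 0, "dy": 0, "dz": 0.002, "spin": 0, "fingers": 1},
    {"dx": 0, "dy": 0, "dz": 0, "spin": 0, "fingers": 1}
  ]
}}

```text
time: 37.8
tool_pos: [0.4467, -0.4255, 0.0222]
orientation: [0.048, 0.999, -0.0, 0.0]
ft_force: [-0.2, 0.7, -0.8]
width: 0.237
finger_force: 49.2
```

>>> {"op": "play_rows", "data": {
  "targets": [
    {"dx": 0, "dy": -0.001, "dz": 0.002, "spin": 0, "fingers": 1},
    {"dx": 0, "dy": 0, "dz": 0, "spin": 0, "fingers": 1}
  ]
}}

```text
time: 38.05
tool_pos: [0.4463, -0.4262, 0.0196]
orientation: [0.048, 0.999, 0.0, -0.0]
ft_force: [0.6, -0.7, -2.2]
width: 0.238
finger_force: 49.2
```

>>> {"op": "play_rows", "data": {
  "targets": [
    {"dx": 0, "dy": 0, "dz": 0.002, "spin": 0, "fingers": 1},
    {"dx": 0, "dy": 0, "dz": 0, "spin": 0, "fingers": 1}
  ]
}}

```text
time: 38.3
tool_pos: [0.4464, -0.4262, 0.0176]
orientation: [0.048, 0.999, 0.0, -0.0]
ft_force: [-0.1, -0.2, -1.8]
width: 0.236
finger_force: 49.3
```

```bash
python3 -c "
from h import *
snap('wrist','w12.png');q=snap('side')
go(.446,-.427,.0155,84.5)"
```

```text
pos [ 0.4464 -0.4262  0.0178] th 84.6 q6 -133.5 w 0.234 F [ 1.  -0.2 -1.8] t 38.4
dx 0.0004 dy -0.0008 dz 0.0023 spin 0.1
```

View pics/w12.png

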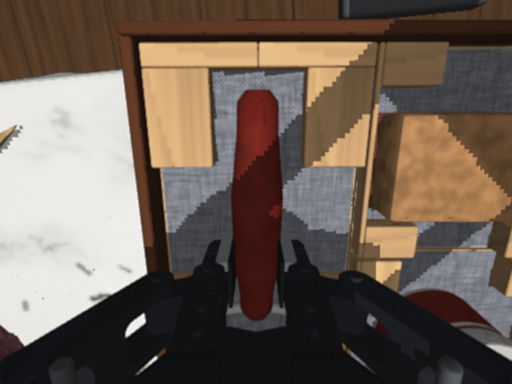

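Handle is centred in its channel (214–305 px, handle at 258) with about 10 mm to the end stop. I'll lower the rest and release.

>>> {"op": "play_rows", "data": {
  "targets": [
    {"dx": 0, "dy": 0, "dz": 0.0015, "spin": 0, "fingers": 1},
    {"dx": 0, "dy": 0, "dz": 0.001, "spin": 0, "fingers": 1},
    {"dx": 0, "dy": 0, "dz": 0, "spin": 0, "fingers": 1},
    {"dx": 0, "dy": 0, "dz": 0, "spin": 0, "fingers": 1}
  ],
  "squeeze": 30
}}

```text
time: 38.9
tool_pos: [0.4463, -0.4263, 0.0156]
orientation: [0.048, 0.999, -0.0, -0.0]
ft_force: [-2.2, 0.9, 2.0]
width: 0.238
finger_force: 49.5
```

>>> {"op": "play_rows", "data": {
  "targets": [
    {"dx": 0, "dy": 0, "dz": 0, "spin": 0, "fingers": 0.45},
    {"dx": 0, "dy": 0, "dz": 0, "spin": 0, "fingers": 0.1},
    {"dx": 0, "dy": 0, "dz": 0, "spin": 0, "fingers": 0.1},
    {"dx": 0, "dy": 0, "dz": 0, "spin": 0, "fingers": 0.1}
  ]
}}

```text
time: 39.4
tool_pos: [0.4465, -0.4262, 0.0153]
orientation: [0.047, 0.999, -0.0, 0.0]
ft_force: [0.9, 0.0, 0.5]
width: 0.45
finger_force: 0.0
```

>>> {"op": "play_rows", "data": {
  "targets": [
    {"dx": 0, "dy": 0, "dz": -0.015, "spin": 0, "fingers": 0.1},
    {"dx": 0, "dy": 0, "dz": -0.04, "spin": 0, "fingers": 0.1},
    {"dx": 0, "dy": 0, "dz": -0.05, "spin": 0, "fingers": 0.1},
    {"dx": 0, "dy": 0, "dz": -0.05, "spin": 0, "fingers": 0.1},
    {"dx": 0.04, "dy": 0, "dz": -0.05, "spin": 0, "fingers": 0.1}
  ]
}}

```text
time: 40.02
tool_pos: [0.4086, -0.4225, 0.2219]
orientation: [0.046, 0.999, -0.001, 0.001]
ft_force: [-0.5, -0.3, 0.2]
width: 0.449
finger_force: 0.0
```

>>> {"op": "play_rows", "data": {
  "targets": [
    {"dx": 0.05, "dy": -0.02, "dz": 0, "spin": 0, "fingers": 0.1},
    {"dx": 0.05, "dy": -0.02, "dz": 0, "spin": 0, "fingers": 0.1},
    {"dx": 0, "dy": 0, "dz": 0, "spin": 0, "fingers": 0.1}
  ]
}}

```text
time: 40.4
tool_pos: [0.3013, -0.454, 0.221]
orientation: [0.05, 0.999, -0.001, 0.0]
ft_force: [-0.1, -0.2, 0.5]
width: 0.452
finger_force: 0.0
```

```bash
python3 - <<'E'
from h import *
go(.3,-.45,.2,84.5)
q=snap('top','t13.png');p=snap('side','s13.png')
for n in ['gouge','brayer','sanding_block','ink_tin','squat_tin','etching_needle']:
    for d in arm.boxes_of(q,n)[:3]: print(n,round(d['conf'],2),w(q,d['xyz']).round(4))
for n,z in [('brayer',.036),('gouge',.021)]:
    for d in arm.regions_of(q,n)[:1]: print(n,axis(q,d['mask'],z))
a=cv2.resize(q['color'][150:265,270:430],None,fx=3.4,fy=3.4,interpolation=cv2.INTER_CUBIC)
b=cv2.resize(p['color'][205:350,215:400],None,fx=1.35,fy=1.35)
H=np.zeros((max(a.shape[0],b.shape[0]),a.shape[1]+b.shape[1],3),np.uint8);H[:a.shape[0],:a.shape[1]]=a;H[:b.shape[0],a.shape[1]:]=b
print(H.shape);cv2.imwrite('pics/c13.png',H)
E
```

```text
pos [ 0.3013 -0.454   0.221 ] th 84.3 q6 -146.6 w 0.452 F [-0.1 -0.2  0.5] t 40.4
dx 0.0017 dy 0.0039 dz 0.0210 spin -0.2
gouge 0.51 [ 0.4471 -0.2119  0.0274]
brayer 0.69 [ 0.4768 -0.4255  0.0353]
sanding_block 0.55 [ 0.4105 -0.3186  0.037 ]
ink_tin 0.84 [ 0.6945 -0.3599  0.0496]
ink_tin 0.69 [0.5401 0.1689 0.0448]
ink_tin 0.68 [ 0.5181 -0.3244  0.0588]
squat_tin 0.82 [0.5876 0.3129 0.0363]
etching_needle 0.42 [0.4997 0.03   0.0059]
brayer (array([ 0.47049076, -0.42748869]), np.float64(172.6363193920301), (np.float64(-0.06529521396502959), np.float64(0.10295149090728203), np.float64(-0.04054523182843884), np.float64(0.038051161814111015)), 704)
gouge (array([ 0.45305286, -0.21429634]), np.float64(174.22885008377858), (np.float64(-0.0992560261303291), np.float64(0.06275696067274683), np.float64(-0.012371151297459184), np.float64(0.011223255348475503)), 279)
(391, 794, 3)
```

View pics/c13.png

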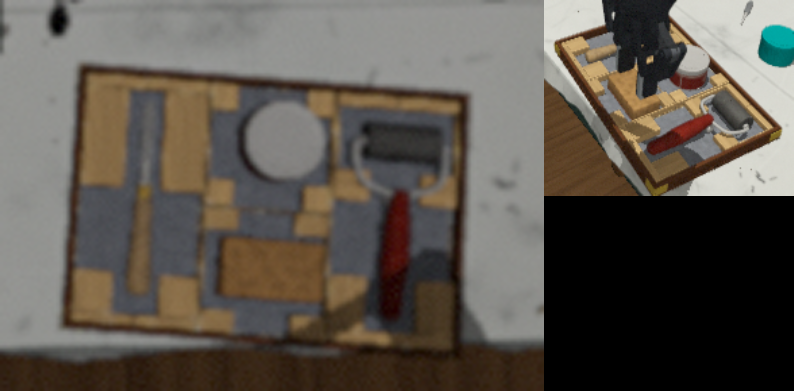

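Everything is seated: gouge at (145,200), tin (285,140), block (270,268), brayer (400,220) with its roller away from the robot. The last joint is close to its range limit, so I'll ease it off and hand in.

>>> {"op": "play_rows", "data": {
  "targets": [
    {"dx": 0, "dy": 0, "dz": -0.01, "spin": -8, "fingers": 0.1},
    {"dx": 0, "dy": 0, "dz": 0, "spin": 0, "fingers": 0.1}
  ]
}}

```text
time: 41.15
tool_pos: [0.3365, -0.4326, 0.2289]
orientation: [0.003, 1.0, -0.007, -0.01]
ft_force: [0.4, -0.8, -0.0]
width: 0.449
finger_force: 0.0
```

```bash
python3 -c "
from h import *
s=arm.read_state();print(s['q'],s['width'])"
```

```text
[-0.99875595  0.08348951  1.37977386 -0.02434944  1.67617897 -2.56565913] 0.4492544971567583
```

>>> {"op": "play_rows", "data": {
  "targets": [
    {"dx": 0, "dy": 0, "dz": -0.01, "spin": 10, "fingers": 0.1},
    {"dx": 0, "dy": 0, "dz": 0, "spin": 10, "fingers": 0.1},
    {"dx": 0, "dy": 0, "dz": 0, "spin": 5, "fingers": 0.1},
    {"dx": 0, "dy": 0, "dz": 0, "spin": 0, "fingers": 0.1}
  ]
}}

```text
time: 41.65
tool_pos: [0.3342, -0.4336, 0.2378]
orientation: [0.221, 0.975, -0.009, -0.009]
ft_force: [-0.5, 1.3, -0.1]
width: 0.447
finger_force: 0.0
```

```bash
python3 -c "
from h import *
s=arm.read_state();print(s['q'],s['tool_pos'],np.abs(s['qvel']).max())
print(arm.finish_job())"
```

```text
[-1.00259814  0.0820032   1.36376286 -0.02539314  1.69557305 -2.13040529] [ 0.33424536 -0.43356727  0.2378078 ] 0.0216302937014095
the job is handed in; nothing more can be done
None
```

The job is handed in at 41.7 s: camera checks put the gouge, brayer, sanding block and taller tin released in their own nests with blade and roller pointing away, and the squat tin and needle where they started; the hand-in call returned no verdict.

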